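Right the toppled probe posts in their parking lanes

TASK

Two probe posts, one with a red tip and one with a blue tip, have toppled in the two-lane parking rack. Stand them upright, one in each lane, easing each down onto its foot rather than letting it slam, and slide each along its lane until its foot meets the foot of the black-tipped post standing at the brass stop in its lane, pressing it home for a moment with a firm but measured push of about 10 N, never a hard shove. Deal with the blue one first, then the red. Leave the standing posts and the other things on the bench where they are.

Things in the scene. Friction and masses are not known exactly. Their poses are not given: they have to be found in the camera images.
- rack: Fixed black rack, 176 x 365 mm, two lanes along its y axis. Origin: centre of underside; z up; +y points to the stop. Lane floor 6 mm up; lane centres at x = -42.5 and +42.5 mm; lanes 68 mm wide, aluminium rails 8 mm high above the lane floor (centre 17 mm wide, outer 11.5). Each lane's brass stop, 14 mm high, is clamped anywhere up to 22 mm from the +y end.
- post_red: Toppled post, RED tip, along one lane (which one varies), tip towards the stop (+y). Square steel foot 64 x 64 x 12 mm, round post 12 mm across up to 66 mm (the top), its last 18 mm coloured. Loose, 0.28-0.48 kg. Origin: centre of the foot's underside; z foot to tip. Centre of mass 10 mm up: tilted less than about 70 degrees it falls onto its foot.
- post_red_mid (a point): Half-way up the red-tipped post: on its axis, 33 mm from the foot's underside; axes as the body's. It lies with the tip's rim and the lower edge of the foot's upper face on the lane floor, 116 degrees from upright; the foot's top edge is then 58 to 63 mm above the lane floor.
- post_blue: Toppled post with a BLUE tip, lying along the other lane, tip pointing away from the stop (-y of the rack); same shape, size and mass range as the red one. Origin: centre of the foot's underside; own z axis from foot to tip.
- post_blue_mid (a point): Half-way up the blue-tipped post: on its axis, 33 mm from the foot's underside; axes as the body's. It lies tipped in the same way as the red one.
- end_far: Upright probe post with a black tip, same shape and size as the toppled ones (foot 64 x 64 x 12 mm, 66 mm tall). Origin: centre of the foot's underside, z up. Stands against the brass stop in the rack's lane at x = +42.5 mm, its foot within 1 mm of that stop; how far along the lane varies.
- end_near: Upright probe post with a black tip, same shape and size as the toppled ones (foot 64 x 64 x 12 mm, 66 mm tall). Origin: centre of the foot's underside, z up. Stands against the brass stop in the rack's lane at x = -42.5 mm, its foot within 1 mm of that stop; how far along the lane varies.
- tail_far: Upright probe post with a black tip, same shape and size as the toppled ones (foot 64 x 64 x 12 mm, 66 mm tall). Origin: centre of the foot's underside, z up. Stands near the open end of the lane at x = +42.5 mm.
- tail_near: Upright probe post with a black tip, same shape and size as the toppled ones (foot 64 x 64 x 12 mm, 66 mm tall). Origin: centre of the foot's underside, z up. Stands near the open end of the lane at x = -42.5 mm.
- amber: Bystander: amber glass bottle with a black cap, 52 mm in diameter, 100 mm tall; origin at the centre of its underside.
- eyepiece: Bystander: black microscope eyepiece, 42 mm in diameter, 62 mm tall; origin at the centre of its underside.
- tape: Bystander: roll of yellow tape lying flat, 90 mm in diameter, 19 mm high; origin at the centre of its underside.
- driver: Bystander: screwdriver lying on the bench, 160 mm long.
Things that resemble listed ones, but are neither listed nor needed, are in the scene too. What is shaped like the post_red but pink or purple is not meant.

How it is judged:
By the outcome, as a careful person would: the job done as asked, in the order asked, and still so for the second after the job is handed in, with the robot touching nothing.
It also fails if it takes over 72 s, if anything falls off the work surface, if the arm or the gripper's body presses on something with over 40 N, if the wrist force passes 120 N, or if a joint passes its speed limit or range.

ROBOT

A 6-joint arm with a two-finger parallel gripper is mounted at the origin on the work surface. World frame = base frame: x ahead of the robot, y to its left, z up, the work surface at z = 0. Lengths are in mm, angles in rad, forces in N, time in s.
With the tool pointing down it reaches from about 300 to 1000 mm from the base axis. Payload 5.1 kg.
Tool frame: the origin (TCP) lies on the centre line of the jaws, within the pads' length; the fingertips stand 17 mm ahead of it and the grasp point (between the pads) lies 2 mm behind it; z points along the fingers, y is the line along which they close (so a half turn about z gives the same grasp; the last joint's range is limited). The gripper opens to 95 mm and grips with 3 to 60 N. Pads are 20 mm wide; open, the fingers measure 119 mm over their backs; the gripper's body (75 mm by 180 mm) begins 59 mm behind the grasp point.
Start: joints at [-1.378, 0.124, 1.65, -0, 1.367, -0.083], TCP at [176.973, -625.432, 231.656] pointing down, gripper open.
Joint ranges: [-2.61, 2.61], [-1.02, 2.33], [0.03, 2.71], [-1.35, 4.49], [0.32, 2.68], [-2.91, 2.91]. Speed limits (rad/s): [2.57, 2.57, 3.14, 3.14, 3.14, 3.14].

INTERFACE

Orientations are given as [roll, pitch, yaw] about the fixed x, y, z axes, in that order (R = Rz(yaw) Ry(pitch) Rx(roll)).
In Python, from cell import status, cams, job_done gives the robot as it stands. The module is installed in compiled form; this text tells all that it offers.
- The arm moves only by the tool jog_arm, never from a script. Its argument "motion" is a list of rows, each an object of numbers: "x", "y", "z": the shift along the world's x, y, z scaled (see below); "wx", "wy", "wz": the turn, a rotation vector about the world's x, y, z scaled (see below); "claw": the opening in per cent of the stroke, from 0 (shut) to 100 (fully open). A call has 1 to 12 rows; each row shifts and turns the commanded pose from where the row before left it; what a row does not reach is not made up. The controller multiplies each number of a shift by 2.5 cm and each number of a turn by 180 degrees. A row lasts 1/10 s, in which the tool goes at most 50 mm and 8.59 degrees, less where a joint would pass 70% of its speed; a pose out of reach is approached as far as the arm can. A call with a number of a shift or a turn outside -1 to 1 is refused whole. A call with a gripper value outside its range is refused whole. The fingers move at their own pace and stop on an object; "newtons" is the grip in N (left out, the last holds). Time passes only in rows, so rows that do not move let the fingers close. It gives the time, the measured TCP pose, the force, the opening and the grip force at its end, in the units of the state.
- status.observe(): the state, without advancing time (a new reading comes with each control period).
- cams.camera(name): name is "scene" or "top" or "wrist"; returns the picture (400x640x3 uint8, blue, green, red); there is no depth.
- cams.camera_info(name): a dict with "fov_y" (degrees; the focal length in pixels is half the picture's height over the tangent of half this angle, whatever the lens; pixels are square), "cx", "cy" (the principal point, pixels), "position" and "rotation" of the camera in the world; the wrist camera has in their place "tool_from_camera" (4x4, takes a point from camera to tool coordinates, whose origin is the TCP and whose axes are the flange's). Camera axes: x right, y up, looking along -z (the intrinsics and any distortion apply to the point x, -y, -z); pixel columns grow to the right and rows downward; lengths in mm; the calibration is good to about 2 mm. A picture is of the moment at which its call begins: read the wrist's pose just before it. camera_info takes no time and is no camera call.
- job_done(): hands the job in; it is judged then, once.
The state is a dict: "time": time; "joint_pos": joint angles; "qvel": joint speeds; "joint_efforts": joint torques, N m; "position": TCP position; "eef_rot": TCP orientation; "ft_force": force on the tool from outside, world axes, zero at the start; "ft_torque": the same for the moment, N m; "finger_gap": finger opening in mm; "finger_force": force on a finger pad.
Only numpy, scipy, OpenCV 4.12 (cv2) and the standard library are available. Lean on these libraries where they do the work, as an engineer would, in place of code of your own. Each camera call takes 0.05 s, during which the arm holds its last target. There are 200 camera calls.

## Working session

There is one attempt and no reset: what is moved stays moved. The work goes in short steps, Python scripts to look and compute and a tool call to move; the robot and the scene stay as the last step left them, time stands still between calls to the robot, and variables do not carry over. Pictures are saved under pics/ and viewed, at most 10 in all, crops included, and the job is handed in when it is done.

Besides the shell and the picture viewer there is one more tool, called after "Request:" by a JSON object that holds its "name" and its "arguments". jog_arm: Moves the arm, as the interface text tells. Its arguments: {"type":"object","properties":{"motion":{"type":"array"},"newtons":{"type":"number"}},"required":["motion"]}

```bash
mkdir -p pics
python3 - <<'E'
from cell import status,cams
import cv2
s=status.observe(); print(s)
for n in("scene","top"):
    cv2.imwrite(f"pics/{n}0.png",cams.camera(n)); print(n,cams.camera_info(n))
print(cams.camera_info("wrist"))
E
```

```text
{'time': 0.0, 'joint_pos': array([-1.37760637e+00,  1.24495475e-01,  1.65163307e+00, -1.25506645e-05,
        1.36749183e+00, -8.25989123e-02]), 'qvel': array([-0.00365815, -0.00121468,  0.00091556,  0.00060869, -0.00010652,
        0.00136446]), 'joint_efforts': array([ 1.63563072e-05, -4.17607105e+01, -3.59933424e+01,  7.75177614e-02,
        4.91530937e-02, -1.83475495e-04]), 'position': array([ 176.85466744, -624.8642407 ,  230.41743659]), 'eef_rot': array([-3.13957083e+00, -1.55051997e-04,  2.75791258e-01]), 'ft_force': array([-0.62613084,  0.4538152 ,  0.20418873]), 'ft_torque': array([-0.00206969, -0.00036917,  0.01125678]), 'finger_force': 0.0, 'finger_gap': 95.40416937674594}
scene {'fov_y': 56.81155090231225, 'cx': 323.6122912787325, 'cy': 195.9434427520499, 'position': array([ 961.37389362, -348.00817524,  971.43790023]), 'rotation': array([0.54800355, 0.01595948, 0.86044528])}
top {'fov_y': 54.477921760201205, 'cx': 319.62024812584605, 'cy': 198.27961358579304, 'position': array([ 438.53173576,   -7.69977706, 1170.09561324]), 'rotation': array([ 0.05898245, -0.00761214, -1.55250724])}
{'fov_y': 70.37590159411039, 'cx': 322.74715108888284, 'cy': 202.49263927431244, 'tool_from_camera': array([[ 3.57744420e-04,  9.57183632e-01,  2.89481201e-01,
         8.25214993e+01],
       [ 9.99999847e-01, -2.20399487e-04, -5.07050485e-04,
        -1.87906077e-01],
       [-4.21538917e-04,  2.89481338e-01, -9.57183565e-01,
        -1.53218775e+02],
       [ 0.00000000e+00,  0.00000000e+00,  0.00000000e+00,
         1.00000000e+00]])}
```

View pics/scene0.png

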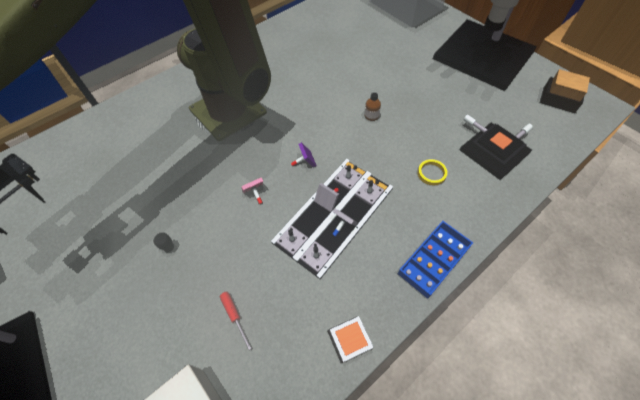

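View pics/top0.png

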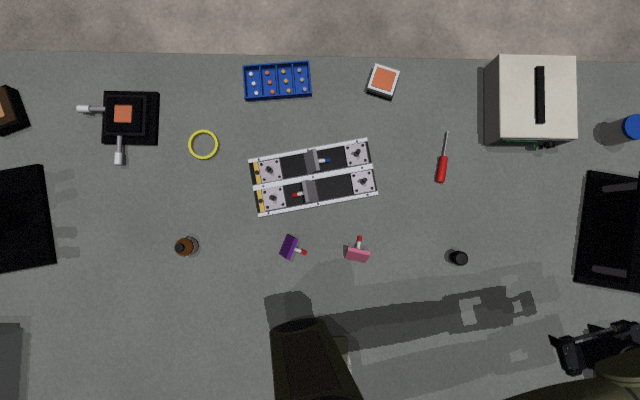

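Top view: the rack spans about cols 249–377, rows 139–215. The brass stops are on the left (world +y). Blue lies in the far lane with its foot near (312,162), and red in the near lane near (309,190). I'll work out the rack pose next.

```bash
cat > h.py <<'E'
import numpy as np,cv2
from cell import status,cams
from scipy.spatial.transform import Rotation as R
def pose(n,st=None):
    i=cams.camera_info(n)
    if n=="wrist":
        T=np.eye(4);T[:3,:3]=R.from_euler('xyz',st["eef_rot"]).as_matrix();T[:3,3]=st["position"]
        M=T@i["tool_from_camera"];return i,M[:3,:3],M[:3,3]
    return i,R.from_euler('xyz',i["rotation"]).as_matrix(),i["position"]
def ray(n,uv,st=None):
    i,Rm,p=pose(n,st);f=200/np.tan(np.radians(i["fov_y"]/2))
    d=np.array([(uv[0]-i["cx"])/f,-(uv[1]-i["cy"])/f,-1.]);return p,Rm@d
def plane(n,uv,z,st=None):
    p,d=ray(n,uv,st);return p+d*(z-p[2])/d[2]
def proj(n,X,st=None):
    i,Rm,p=pose(n,st);f=200/np.tan(np.radians(i["fov_y"]/2));c=Rm.T@(np.asarray(X)-p)
    return i["cx"]-f*c[0]/c[2],i["cy"]+f*c[1]/c[2]
E
python3 - <<'E'
from h import *
c=[plane("top",q,14)[:2] for q in [(249,158),(367,139),(377,194),(258,215)]]
print(np.round(c,1)); c=np.array(c); print(c.mean(0), c[0]-c[1],c[3]-c[2])
im=cams.camera("top");hsv=cv2.cvtColor(im,cv2.COLOR_BGR2HSV)
for nm,lo,hi in(("blue",(105,150,60),(130,255,255)),("red",(0,170,90),(6,255,255))):
    m=cv2.inRange(hsv,lo,hi);m[:140]=0;m[215:]=0;m[:,:240]=0;m[:,385:]=0
    ys,xs=np.nonzero(m);print(nm,len(xs),xs.mean(),ys.mean(),plane("top",(xs.mean(),ys.mean()),20))
E
```

```text
[[ 623.8  198.4]
 [ 688.4 -154.6]
 [ 523.  -186.3]
 [ 453.8  166.8]]
[572.24156669   6.07632156] [-64.56951419 353.06662284] [-69.17577458 353.16160616]
blue 18 327.5 159.44444444444446 [623.08844442 -36.59503236  20.        ]
red 19 294.10526315789474 194.57894736842104 [516.17117955  60.64902648  20.        ]
```

Request:
{"name": "jog_arm", "arguments": {"motion": [{"x": 0.72, "y": 1.0, "wz": 0.0197, "claw": 32}, {"x": 0.72, "y": 1.0, "wz": 0.0197}, {"x": 0.72, "y": 1.0, "wz": 0.0197}, {"x": 0.72, "y": 1.0, "wz": 0.0197}, {"x": 0.72, "y": 1.0, "wz": 0.0197}, {"x": 0.72, "y": 1.0, "wz": 0.0197}, {"x": 0.72, "y": 1.0, "wz": 0.0197}, {"x": 0.72, "y": 1.0, "wz": 0.0197}, {"x": 0.72, "y": 1.0, "wz": 0.0197}, {"x": 0.72, "y": 1.0, "wz": 0.0197}, {"x": 0.72, "y": 1.0, "wz": 0.0197}, {"x": 0.72, "y": 1.0, "wz": 0.0197}]}}

```text
$.motion[0]: bad value
```

Request:
{"name": "jog_arm", "arguments": {"motion": [{"x": 0.72, "y": 1.0, "wz": 0.0197, "claw": 32}, {"x": 0.72, "y": 1.0, "wz": 0.0197}, {"x": 0.72, "y": 1.0, "wz": 0.0197}, {"x": 0.72, "y": 1.0, "wz": 0.0197}, {"x": 0.72, "y": 1.0, "wz": 0.0197}, {"x": 0.72, "y": 1.0, "wz": 0.0197}, {"x": 0.72, "y": 1.0, "wz": 0.0197}, {"x": 0.72, "y": 1.0, "wz": 0.0197}, {"x": 0.72, "y": 1.0, "wz": 0.0197}, {"x": 0.72, "y": 1.0, "wz": 0.0197}, {"x": 0.72, "y": 1.0, "wz": 0.0197}, {"x": 0.72, "y": 1.0, "wz": 0.0197}, {}]}}

```text
$.motion[0]: bad value
```

Request:
{"name": "jog_arm", "arguments": {"motion": [{"x": 0.72, "y": 1.0, "z": 0, "wx": 0, "wy": 0, "wz": 0.0197, "claw": 32}]}}

```text
time: 0.25
position: [193.5, -601.6, 230.9]
eef_rot: [-3.141, 0.001, 0.336]
ft_force: [0.6, -0.5, 0.5]
finger_gap: 91.3
finger_force: 0.0
```

Request:
{"name": "jog_arm", "arguments": {"motion": [{"x": 0.72, "y": 1, "z": 0, "wx": 0, "wy": 0, "wz": 0.0197, "claw": 32}, {"x": 0.72, "y": 1, "z": 0, "wx": 0, "wy": 0, "wz": 0.0197, "claw": 32}, {"x": 0.72, "y": 1, "z": 0, "wx": 0, "wy": 0, "wz": 0.0197, "claw": 32}, {"x": 0.72, "y": 1, "z": 0, "wx": 0, "wy": 0, "wz": 0.0197, "claw": 32}, {"x": 0.72, "y": 1, "z": 0, "wx": 0, "wy": 0, "wz": 0.0197, "claw": 32}, {"x": 0.72, "y": 1, "z": 0, "wx": 0, "wy": 0, "wz": 0.0197, "claw": 32}, {"x": 0.72, "y": 1, "z": 0, "wx": 0, "wy": 0, "wz": 0.0197, "claw": 32}, {"x": 0.72, "y": 1, "z": 0, "wx": 0, "wy": 0, "wz": 0.0197, "claw": 32}, {"x": 0.72, "y": 1, "z": 0, "wx": 0, "wy": 0, "wz": 0.0197, "claw": 32}, {"x": 0.72, "y": 1, "z": 0, "wx": 0, "wy": 0, "wz": 0.0197, "claw": 32}, {"x": 0.72, "y": 1, "z": 0, "wx": 0, "wy": 0, "wz": 0.0197, "claw": 32}, {"x": 0.72, "y": 1, "z": 0, "wx": 0, "wy": 0, "wz": 0.0197, "claw": 32}]}}

```text
time: 1.45
position: [411.4, -299.2, 231.4]
eef_rot: [-3.141, -0.0, 1.083]
ft_force: [0.9, -0.3, 0.2]
finger_gap: 30.4
finger_force: 0.0
```

Request:
{"name": "jog_arm", "arguments": {"motion": [{"x": 0.72, "y": 1, "z": 0, "wx": 0, "wy": 0, "wz": 0.0197, "claw": 32}, {"x": 0.72, "y": 1, "z": 0, "wx": 0, "wy": 0, "wz": 0.0197, "claw": 32}, {"x": 0.72, "y": 1, "z": 0, "wx": 0, "wy": 0, "wz": 0.0197, "claw": 32}, {"x": 0.72, "y": 1, "z": 0, "wx": 0, "wy": 0, "wz": 0.0197, "claw": 32}, {"x": 0.72, "y": 1, "z": 0, "wx": 0, "wy": 0, "wz": 0.0197, "claw": 32}, {"x": 0.72, "y": 1, "z": 0, "wx": 0, "wy": 0, "wz": 0.0197, "claw": 32}, {"x": 0.72, "y": 1, "z": 0, "wx": 0, "wy": 0, "wz": 0.0197, "claw": 32}, {"x": 0.72, "y": 1, "z": 0, "wx": 0, "wy": 0, "wz": 0.0197, "claw": 32}, {"x": 0.72, "y": 1, "z": 0, "wx": 0, "wy": 0, "wz": 0.0197, "claw": 32}, {"x": 0.72, "y": 1, "z": 0, "wx": 0, "wy": 0, "wz": 0.0197, "claw": 32}, {"x": 0.72, "y": 1, "z": 0, "wx": 0, "wy": 0, "wz": 0.0197, "claw": 32}, {"x": 0, "y": 0, "z": 0, "wx": 0, "wy": 0, "wz": 0, "claw": 32}]}}

```text
time: 2.65
position: [610.0, -22.9, 231.0]
eef_rot: [-3.141, -0.001, 1.765]
ft_force: [0.2, 0.2, 0.2]
finger_gap: 30.2
finger_force: 0.0
```

Run:
```python
from h import *
s=status.observe();im=cams.camera("wrist");np.save("w1.npy",np.r_[s["position"],s["eef_rot"]])
cv2.imwrite("pics/w1.png",im);print(s["time"],s["position"],s["eef_rot"])
```

```text
2.65 [609.97503752 -22.8737817  231.04727207] [-3.14129126e+00 -9.26760993e-04  1.76511709e+00]
```

View pics/w1.png

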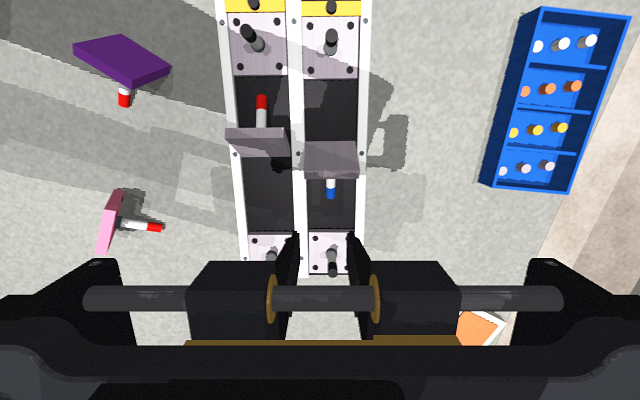

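Wrist view, image up = rack +y. The blue tip is at (330,190), with its foot at cols 303–358, rows 142–178. The red tip is at (262,102), with its foot at cols 226–290, rows 127–157. The front edges of the end-post feet are near row 78 and the tail feet near row 233.

```bash
cat >> h.py <<'E'
def load(f):
    a=np.load(f);return dict(position=a[:3],eef_rot=a[3:])
E
python3 - <<'E'
from h import *
st=load("w1.npy");im=cv2.imread("pics/w1.png");g=im.min(2)
for r in(90,120,200,220):
    x=np.nonzero(g[r,200:400]>200)[0]+200
    sp=np.split(x,np.nonzero(np.diff(x)>1)[0]+1)
    for q in sp:
        if len(q)>3: print(r,q[0],q[-1],np.round(plane("wrist",(q[0],r),14,st)[:2],1),np.round(plane("wrist",(q[-1]+1,r),14,st)[:2],1))
hsv=cv2.cvtColor(im,cv2.COLOR_BGR2HSV)
for nm,lo,hi,b in(("blue",(105,150,60),(130,255,255),(300,380,170,215)),("red",(0,170,90),(6,255,255),(240,290,80,125))):
    m=cv2.inRange(hsv,lo,hi)[b[2]:b[3],b[0]:b[1]];ys,xs=np.nonzero(m);x,y=xs.mean()+b[0],ys.mean()+b[2]
    print(nm,len(xs),x,y,ys.min()+b[2],ys.max()+b[2],"z18",plane("wrist",(x,y),18,st))
for n,q,z in(("endfar edge",(331,78),18),("endnear edge",(262,80),18),("tailfar edge",(328,233),18),("tailnear edge",(270,233),18),("blue foot top ridge far",(331,142),67),("blue foot ridge near",(331,176),63),("blue foot low",(331,178),6),("red foot ridge",(257,128),67)):
    print(n,np.round(plane("wrist",q,z,st),1))
E
```

```text
90 224 232 [470.4  65.3] [481.2  67.4]
90 289 303 [548.1  80.6] [566.1  84.1]
90 359 367 [631.8  97.1] [642.5  99.2]
120 227 235 [477.5  30.9] [488.5  33.1]
120 291 303 [556.2  46.4] [572.2  49.6]
120 358 366 [638.6  62.6] [649.7  64.8]
120 379 383 [664.4  67.7] [670.6  69. ]
200 235 243 [498.3 -71.5] [510.4 -69.2]
200 294 305 [577.1 -56. ] [593.1 -52.8]
200 356 364 [659.8 -39.7] [671.8 -37.3]
220 237 245 [504.1 -99.9] [516.4 -97.5]
220 294 306 [581.9 -84.6] [599.6 -81.1]
220 355 364 [665.  -68.2] [678.7 -65.5]
blue 93 329.9569892473118 193.09677419354838 187 198 z18 [622.82360304 -35.98617847  18.        ]
red 146 260.93835616438355 101.31506849315069 94 109 z18 [517.14528788  61.01538875  18.        ]
endfar edge [595.6 103.2  18. ]
endnear edge [515.2  85.1  18. ]
tailfar edge [631.7 -92.9  18. ]
tailnear edge [ 552.3 -108.5   18. ]
blue foot top ridge far [608.5  33.6  67. ]
blue foot ridge near [616.5  -4.3  63. ]
blue foot low [620.9 -18.    6. ]
red foot ridge [526.9  32.7  67. ]
```

Request:
{"name": "jog_arm", "arguments": {"motion": [{"x": 0.1, "y": -0.216, "z": -0.705, "wx": 0.02722, "wy": 0.00552, "wz": 0, "claw": 32}, {"x": 0.1, "y": -0.216, "z": -0.705, "wx": 0.02722, "wy": 0.00552, "wz": 0, "claw": 32}, {"x": 0.1, "y": -0.216, "z": -0.705, "wx": 0.02722, "wy": 0.00552, "wz": 0, "claw": 32}, {"x": 0.1, "y": -0.216, "z": -0.705, "wx": 0.02722, "wy": 0.00552, "wz": 0, "claw": 32}, {"x": 0.1, "y": -0.216, "z": -0.705, "wx": 0.02722, "wy": 0.00552, "wz": 0, "claw": 32}, {"x": 0.1, "y": -0.216, "z": -0.705, "wx": 0.02722, "wy": 0.00552, "wz": 0, "claw": 32}, {"x": 0.1, "y": -0.216, "z": -0.705, "wx": 0.02722, "wy": 0.00552, "wz": 0, "claw": 32}, {"x": 0.1, "y": -0.216, "z": -0.705, "wx": 0.02722, "wy": 0.00552, "wz": 0, "claw": 32}, {"x": 0, "y": 0, "z": 0, "wx": 0, "wy": 0, "wz": 0, "claw": 32}, {"x": 0, "y": 0, "z": 0, "wx": 0, "wy": 0, "wz": 0, "claw": 32}]}}

```text
time: 3.7
position: [628.2, -69.5, 90.1]
eef_rot: [-3.131, -0.698, 1.755]
ft_force: [0.2, 0.6, 0.8]
finger_gap: 30.2
finger_force: 0.0
```

```bash
cat >> h.py <<'E'
U=np.array([-.1987,.980,0]);EV=np.array([.980,.1987,0])
def rep():
    s=status.observe();p=s["position"];b=-R.from_euler('xyz',s["eef_rot"]).as_matrix()
    print("t",round(s["time"],2),"e,v,z",np.round([p@EV,p@U,p[2]],1),"lean to -v deg",np.round(np.degrees(np.arctan2(-b[:,2]@U,b[2,2])),1),"side",round(np.degrees(np.arcsin(b[:,2]@EV)),1),"closing.u",np.round(b[:,1]@U,3),"F e,v,z",np.round([s["ft_force"]@EV,s["ft_force"]@U,s["ft_force"][2]],1),"gap",round(s["finger_gap"],1),round(s["finger_force"],1),"q",np.round(s["joint_pos"],2))
    return s
E
python3 - <<'E'
from h import *
s=rep();im=cams.camera("wrist");np.save("w2.npy",np.r_[s["position"],s["eef_rot"]]);cv2.imwrite("pics/w2.png",im)
E
```

```text
t 3.7 e,v,z [ 601.9 -192.9   90.1] lean to -v deg 40.0 side 0.0 closing.u 0.009 F e,v,z [0.3 0.6 0.8] gap 30.2 0.0 q [-0.43  0.43  1.65  0.55  1.53 -0.77]
```

View pics/w2.png

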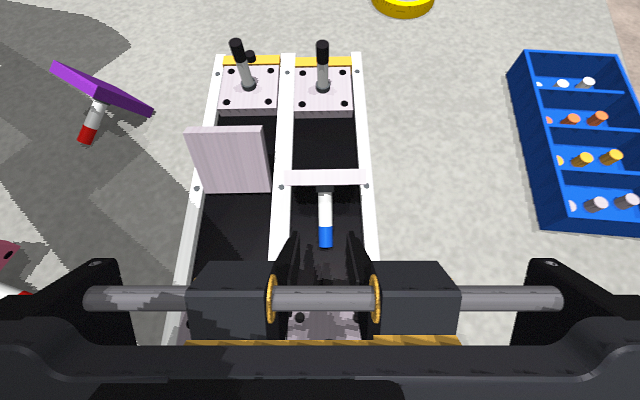

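The blue post sits centred between the fingers, with its shaft at col 325 and its tip at rows 226–248. I'll measure the tip from this view and then approach.

Run:
```python
from h import *
st=load("w2.npy")
for q,z in(((325,226),20.5+3),((326,248),12),((325,190),36)):
    p=plane("wrist",q,z,st);print(q,z,np.round([p@EV,p@U],1))
# predicted tool-axis projection
```

```text
(325, 226) 23.5 [ 604.2 -149.4]
(326, 248) 12 [ 604.8 -166.2]
(325, 190) 36 [ 604.5 -120.5]
```

Request:
{"name": "jog_arm", "arguments": {"motion": [{"x": -0.057, "y": 0.367, "z": -0.407, "wx": 0, "wy": 0, "wz": 0, "claw": 32}, {"x": -0.057, "y": 0.367, "z": -0.407, "wx": 0, "wy": 0, "wz": 0, "claw": 32}, {"x": -0.057, "y": 0.367, "z": -0.407, "wx": 0, "wy": 0, "wz": 0, "claw": 32}, {"x": -0.057, "y": 0.367, "z": -0.407, "wx": 0, "wy": 0, "wz": 0, "claw": 32}, {"x": -0.057, "y": 0.367, "z": -0.407, "wx": 0, "wy": 0, "wz": 0, "claw": 32}, {"x": -0.057, "y": 0.367, "z": -0.407, "wx": 0, "wy": 0, "wz": 0, "claw": 32}, {"x": 0, "y": 0, "z": 0, "wx": 0, "wy": 0, "wz": 0, "claw": 32}, {"x": 0, "y": 0, "z": 0, "wx": 0, "wy": 0, "wz": 0, "claw": 32}]}}

```text
time: 4.55
position: [620.2, -13.3, 29.2]
eef_rot: [-3.133, -0.698, 1.758]
ft_force: [-0.0, -0.0, -0.8]
finger_gap: 30.4
finger_force: 0.0
```

```bash
python3 -c "
from h import *
rep()"
```

```text
t 4.55 e,v,z [ 605.2 -136.2   29.2] lean to -v deg 40.0 side 0.0 closing.u 0.007 F e,v,z [-0.  -0.  -0.8] gap 30.4 0.0 q [-0.36  0.46  1.72  0.59  1.41 -0.78]
```

Request:
{"name": "jog_arm", "arguments": {"motion": [{"x": 0, "y": 0, "z": 0, "wx": 0, "wy": 0, "wz": 0, "claw": 0}, {"x": 0, "y": 0, "z": 0, "wx": 0, "wy": 0, "wz": 0, "claw": 0}, {"x": 0, "y": 0, "z": 0, "wx": 0, "wy": 0, "wz": 0, "claw": 0}, {"x": 0, "y": 0, "z": 0, "wx": 0, "wy": 0, "wz": 0, "claw": 0}, {"x": 0, "y": 0, "z": 0, "wx": 0, "wy": 0, "wz": 0, "claw": 0}, {"x": 0, "y": 0, "z": 0.2, "wx": 0, "wy": 0, "wz": 0, "claw": 0}, {"x": 0, "y": 0, "z": 0.4, "wx": 0, "wy": 0, "wz": 0, "claw": 0}, {"x": 0, "y": 0, "z": 0.4, "wx": 0, "wy": 0, "wz": 0, "claw": 0}, {"x": 0, "y": 0, "z": 0.4, "wx": 0, "wy": 0, "wz": 0, "claw": 0}, {"x": 0, "y": 0, "z": 0, "wx": 0, "wy": 0, "wz": 0, "claw": 0}, {"x": 0, "y": 0, "z": 0, "wx": 0, "wy": 0, "wz": 0, "claw": 0}], "newtons": 25}}

```text
time: 5.65
position: [620.7, -13.7, 65.1]
eef_rot: [-3.135, -0.697, 1.759]
ft_force: [-0.5, -0.4, -3.6]
finger_gap: 11.4
finger_force: 24.9
```

Run:
```python
from h import *
s=rep();im=cams.camera("wrist");sc=cams.camera("scene")[130:290,250:420]
sc=cv2.resize(sc,None,fx=2.5,fy=2.5);cv2.imwrite("pics/m3.png",np.hstack([im[80:,180:500],sc[:320]]))
```

```text
t 5.65 e,v,z [ 605.6 -136.8   65.1] lean to -v deg 39.9 side -0.0 closing.u 0.007 F e,v,z [-0.6 -0.3 -3.6] gap 11.4 24.9 q [-0.36  0.41  1.71  0.58  1.45 -0.75]
```

View pics/m3.png

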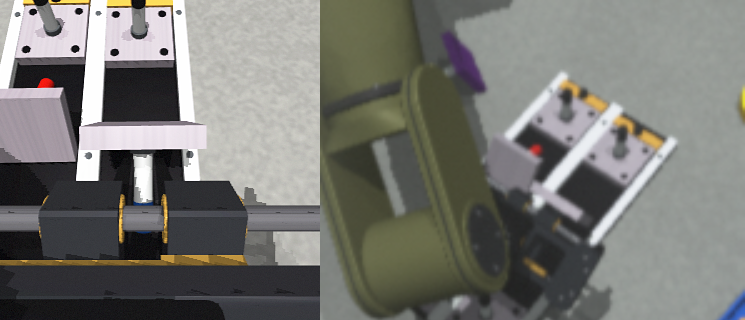

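Request:
{"name": "jog_arm", "arguments": {"motion": [{"x": 0.0115, "y": -0.056, "z": 0.15, "wx": -0.04356, "wy": -0.00883, "wz": 0, "claw": 0}, {"x": 0.0115, "y": -0.056, "z": 0.15, "wx": -0.04356, "wy": -0.00883, "wz": 0, "claw": 0}, {"x": 0.0115, "y": -0.056, "z": 0.15, "wx": -0.04356, "wy": -0.00883, "wz": 0, "claw": 0}, {"x": 0.0115, "y": -0.056, "z": 0.15, "wx": -0.04356, "wy": -0.00883, "wz": 0, "claw": 0}, {"x": 0.0115, "y": -0.056, "z": 0, "wx": -0.04356, "wy": -0.00883, "wz": 0, "claw": 0}, {"x": 0.0115, "y": -0.056, "z": 0, "wx": -0.04356, "wy": -0.00883, "wz": 0, "claw": 0}, {"x": 0.0115, "y": -0.056, "z": 0, "wx": -0.04356, "wy": -0.00883, "wz": 0, "claw": 0}, {"x": 0.0115, "y": -0.056, "z": 0, "wx": -0.04356, "wy": -0.00883, "wz": 0, "claw": 0}, {"x": 0.0115, "y": -0.056, "z": 0, "wx": -0.04356, "wy": -0.00883, "wz": 0, "claw": 0}, {"x": 0, "y": 0, "z": 0, "wx": 0, "wy": 0, "wz": 0, "claw": 0}, {"x": 0, "y": 0, "z": 0, "wx": 0, "wy": 0, "wz": 0, "claw": 0}]}}

```text
time: 6.85
position: [622.0, -25.4, 78.2]
eef_rot: [3.139, 0.555, 1.761]
ft_force: [0.8, 0.3, -2.0]
finger_gap: 11.2
finger_force: 24.9
```

Run:
```python
from h import *
s=rep();im=cams.camera("wrist");np.save("w4.npy",np.r_[s["position"],s["eef_rot"]])
sc=cams.camera("scene")[150:278,250:420]
sc=cv2.resize(sc,None,fx=2.5,fy=2.5);cv2.imwrite("pics/m4.png",np.hstack([im[80:,180:500],sc[:320]]));print(s["joint_pos"])
```

```text
t 6.85 e,v,z [ 604.5 -148.5   78.2] lean to -v deg -31.8 side 0.1 closing.u 0.008 F e,v,z [ 0.9  0.1 -2. ] gap 11.2 24.9 q [ 0.11  0.22  1.89 -0.64  1.07  0.24]
[ 0.10547438  0.22143185  1.89109375 -0.64053193  1.0714862   0.24123378]
```

View pics/m4.png

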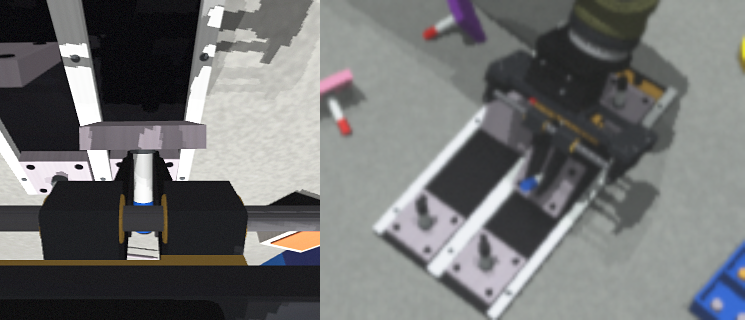

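Request:
{"name": "jog_arm", "arguments": {"motion": [{"x": 0, "y": 0, "z": -0.2, "wx": 0, "wy": 0, "wz": 0, "claw": 0}, {"x": 0, "y": 0, "z": -0.2, "wx": 0, "wy": 0, "wz": 0, "claw": 0}, {"x": 0, "y": 0, "z": -0.2, "wx": 0, "wy": 0, "wz": 0, "claw": 0}, {"x": 0, "y": 0, "z": -0.2, "wx": 0, "wy": 0, "wz": 0, "claw": 0}, {"x": 0, "y": 0, "z": 0, "wx": 0, "wy": 0, "wz": 0, "claw": 0}]}}

```text
time: 7.45
position: [622.1, -26.4, 58.2]
eef_rot: [3.138, 0.558, 1.76]
ft_force: [-0.3, 0.7, -2.8]
finger_gap: 11.5
finger_force: 24.9
```

Request:
{"name": "jog_arm", "arguments": {"motion": [{"x": 0, "y": 0, "z": 0, "wx": 0, "wy": 0, "wz": 0, "claw": 0}, {"x": 0, "y": 0, "z": 0, "wx": 0, "wy": 0, "wz": 0, "claw": 0}, {"x": 0, "y": 0, "z": 0, "wx": 0, "wy": 0, "wz": 0, "claw": 0}, {"x": 0, "y": 0, "z": 0, "wx": 0, "wy": 0, "wz": 0, "claw": 0}], "newtons": 7}}

```text
time: 7.85
position: [623.2, -26.1, 59.9]
eef_rot: [3.135, 0.559, 1.759]
ft_force: [-0.8, -0.2, -3.6]
finger_gap: 11.8
finger_force: 7.0
```

Run:
```python
from h import *
s=rep();im=cams.camera("wrist");cv2.imwrite("pics/w5.png",im[120:,220:440])
old=cv2.imread("pics/m4.png")[:,:320];d=cv2.absdiff(old[40:130,80:210],im[120:210,260:390]).max(2);print("foot region diff",d.mean())
```

```text
t 7.85 e,v,z [ 605.6 -149.4   59.9] lean to -v deg -32.0 side -0.0 closing.u 0.008 F e,v,z [-0.8 -0.  -3.6] gap 11.8 7.0 q [ 0.11  0.25  1.9  -0.66  1.04  0.27]
foot region diff 33.722478632478634
```

```bash
cat >> h.py <<'E'
def prof(im,c=(300,345)):
    g=im.mean(2)
    for k in c: print(k,[int(v) for v in g[150:260:4,k]])
E
python3 - <<'E'
from h import *
a=np.zeros((400,640,3),np.uint8);m=cv2.imread("pics/m4.png")[:,:320];a[80:,180:500]=m;prof(a)
a[:]=0;a[120:,220:440]=cv2.imread("pics/w5.png");prof(a)
E
```

```text
300 [14, 7, 13, 14, 14, 9, 14, 13, 9, 26, 27, 30, 26, 84, 120, 119, 116, 115, 115, 115, 98, 98, 103, 83, 11, 19, 19, 15]
345 [12, 13, 8, 16, 15, 6, 8, 13, 9, 24, 27, 30, 23, 86, 119, 116, 115, 114, 112, 113, 100, 100, 106, 249, 16, 14, 18, 18]
300 [13, 9, 9, 14, 6, 12, 12, 6, 15, 13, 6, 4, 11, 119, 116, 118, 117, 118, 119, 22, 27, 26, 22, 21, 9, 14, 16, 14]
345 [9, 10, 14, 18, 9, 7, 11, 13, 12, 15, 7, 3, 13, 113, 114, 114, 113, 112, 113, 26, 25, 25, 27, 15, 13, 19, 17, 16]
```

Request:
{"name": "jog_arm", "arguments": {"motion": [{"x": 0, "y": 0, "z": 0, "wx": 0, "wy": 0, "wz": 0, "claw": 0}, {"x": 0, "y": 0, "z": 0, "wx": 0, "wy": 0, "wz": 0, "claw": 0}, {"x": 0, "y": 0, "z": 0, "wx": 0, "wy": 0, "wz": 0, "claw": 0}, {"x": 0, "y": 0, "z": 0, "wx": 0, "wy": 0, "wz": 0, "claw": 0}], "newtons": 3.5}}

```text
time: 8.3
position: [623.0, -26.2, 59.6]
eef_rot: [3.136, 0.559, 1.759]
ft_force: [-0.3, 0.2, -3.2]
finger_gap: 11.7
finger_force: 3.5
```

Run:
```python
from h import *
s=rep();im=cams.camera("wrist");cv2.imwrite("pics/w6.png",im[120:,220:440]);prof(im)
```

```text
t 8.3 e,v,z [ 605.3 -149.4   59.6] lean to -v deg -32.0 side 0.0 closing.u 0.008 F e,v,z [-0.2  0.3 -3.2] gap 11.7 3.5 q [ 0.11  0.25  1.9  -0.66  1.04  0.27]
300 [8, 5, 9, 11, 4, 86, 88, 89, 86, 84, 187, 184, 179, 181, 182, 202, 203, 202, 201, 200, 227, 229, 233, 18, 7, 8, 16, 11]
345 [14, 16, 11, 9, 7, 89, 87, 90, 89, 88, 86, 126, 88, 87, 122, 121, 112, 220, 215, 228, 229, 230, 235, 12, 12, 9, 10, 10]
```

View pics/w6.png

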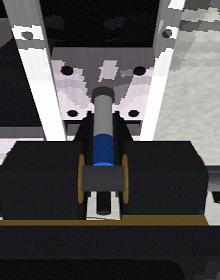

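Request:
{"name": "jog_arm", "arguments": {"motion": [{"x": 0.04, "y": -0.196, "z": -0.08, "wx": 0, "wy": 0, "wz": 0, "claw": 0}, {"x": 0.04, "y": -0.196, "z": -0.08, "wx": 0, "wy": 0, "wz": 0, "claw": 0}, {"x": 0, "y": 0, "z": -0.08, "wx": 0, "wy": 0, "wz": 0, "claw": 0}, {"x": 0, "y": 0, "z": -0.08, "wx": 0, "wy": 0, "wz": 0, "claw": 0}, {"x": 0, "y": 0, "z": -0.08, "wx": 0, "wy": 0, "wz": 0, "claw": 0}, {"x": 0, "y": 0, "z": -0.08, "wx": 0, "wy": 0, "wz": 0, "claw": 0}, {"x": 0, "y": 0, "z": -0.04, "wx": 0, "wy": 0, "wz": 0, "claw": 0}, {"x": 0, "y": 0, "z": 0, "wx": 0, "wy": 0, "wz": 0, "claw": 0}]}}

```text
time: 9.15
position: [625.4, -36.6, 48.0]
eef_rot: [3.136, 0.561, 1.759]
ft_force: [-3.8, -0.2, 4.4]
finger_gap: 11.8
finger_force: 3.5
```

Request:
{"name": "jog_arm", "arguments": {"motion": [{"x": 0, "y": 0, "z": -0.04, "wx": 0, "wy": 0, "wz": 0, "claw": 0}, {"x": 0, "y": 0, "z": -0.04, "wx": 0, "wy": 0, "wz": 0, "claw": 0}, {"x": 0, "y": 0, "z": 0, "wx": 0, "wy": 0, "wz": 0, "claw": 0}]}}

```text
time: 9.45
position: [625.3, -36.4, 45.7]
eef_rot: [3.135, 0.56, 1.759]
ft_force: [-4.4, 0.1, 3.9]
finger_gap: 12.0
finger_force: 3.5
```

Run:
```python
from h import *
s=rep();im=cams.camera("wrist");cv2.imwrite("pics/w7.png",im[120:,220:440]);prof(im)
```

```text
t 9.45 e,v,z [ 605.6 -160.    45.7] lean to -v deg -32.1 side 0.0 closing.u 0.009 F e,v,z [-4.3  1.   3.9] gap 12.0 3.5 q [ 0.09  0.27  1.9  -0.67  1.02  0.27]
300 [7, 5, 13, 9, 12, 15, 5, 100, 97, 98, 97, 93, 95, 88, 127, 198, 198, 197, 218, 216, 216, 216, 242, 219, 4, 15, 14, 13]
345 [15, 1, 16, 15, 12, 6, 16, 99, 99, 99, 98, 96, 97, 94, 135, 96, 95, 132, 132, 126, 233, 228, 243, 120, 13, 11, 9, 17]
```

Request:
{"name": "jog_arm", "arguments": {"motion": [{"x": -0.05, "y": -0.01, "z": 0.04, "wx": 0, "wy": 0, "wz": 0, "claw": 0}, {"x": -0.04, "y": -0.008, "z": 0.04, "wx": 0, "wy": 0, "wz": 0, "claw": 0}, {"x": 0, "y": 0, "z": 0, "wx": 0, "wy": 0, "wz": 0, "claw": 0}]}}

```text
time: 9.8
position: [622.5, -36.2, 46.0]
eef_rot: [3.136, 0.558, 1.76]
ft_force: [1.3, -0.5, -2.6]
finger_gap: 11.9
finger_force: 3.5
```

Run:
```python
from h import *
s=rep()
```

```text
t 9.8 e,v,z [ 602.8 -159.2   46. ] lean to -v deg -32.0 side 0.0 closing.u 0.008 F e,v,z [ 1.2 -0.8 -2.6] gap 11.9 3.5 q [ 0.09  0.26  1.91 -0.67  1.02  0.27]
```

View pics/w7.png

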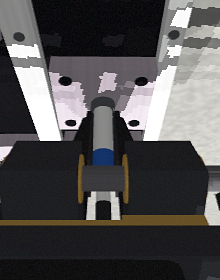

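The post hangs nearly upright, with the foot's upper face visible at crop rows 60–130. The side load came from a rail, so after centring I lower on.

Request:
{"name": "jog_arm", "arguments": {"motion": [{"x": 0, "y": 0, "z": -0.04, "wx": 0, "wy": 0, "wz": 0, "claw": 0}, {"x": 0, "y": 0, "z": -0.04, "wx": 0, "wy": 0, "wz": 0, "claw": 0}, {"x": 0, "y": 0, "z": -0.04, "wx": 0, "wy": 0, "wz": 0, "claw": 0}, {"x": 0, "y": 0, "z": 0, "wx": 0, "wy": 0, "wz": 0, "claw": 0}]}}

```text
time: 10.2
position: [622.8, -36.6, 44.3]
eef_rot: [3.136, 0.56, 1.759]
ft_force: [-3.0, 1.0, 5.7]
finger_gap: 11.7
finger_force: 3.5
```

Run:
```python
from h import *
s=rep()
```

```text
t 10.2 e,v,z [ 603.1 -159.7   44.3] lean to -v deg -32.1 side 0.0 closing.u 0.009 F e,v,z [-2.8  1.5  5.7] gap 11.7 3.5 q [ 0.09  0.27  1.9  -0.67  1.01  0.28]
```

Run:
```python
from h import *
s=status.observe();im=cams.camera("wrist");np.save("w8.npy",np.r_[s["position"],s["eef_rot"]]);cv2.imwrite("pics/w8.png",im)
g=im.mean(2)
for r in(150,170,180,190,200): print(r,"L",[int(v) for v in g[r,240:300:2]],"R",[int(v) for v in g[r,350:400:2]])
print([int(v) for v in g[165:250:2,305]])
for z in(6,14,18,22):
    print(z,[np.round(np.array([proj("wrist",EV*e+U*v+[0,0,z],s) for e in (604.85-34,604.85+34)]).ravel(),1) for v in(-128,)])
```

```text
150 L [135, 130, 132, 133, 137, 133, 129, 127, 131, 114, 112, 58, 11, 11, 10, 15, 13, 12, 11, 12, 7, 13, 12, 11, 12, 7, 6, 5, 15, 6] R [15, 15, 16, 21, 14, 16, 13, 19, 15, 18, 18, 14, 16, 13, 11, 14, 16, 2, 116, 116, 127, 254, 183, 131, 133]
170 L [248, 249, 251, 250, 249, 249, 251, 251, 251, 248, 249, 199, 112, 66, 6, 10, 11, 12, 9, 18, 8, 17, 17, 14, 12, 12, 16, 12, 7, 9] R [20, 19, 14, 16, 17, 13, 20, 9, 14, 16, 18, 17, 13, 15, 18, 5, 110, 113, 132, 245, 249, 252, 252, 251, 252]
180 L [132, 124, 120, 122, 121, 255, 127, 132, 133, 129, 120, 119, 115, 109, 78, 88, 95, 94, 95, 96, 94, 92, 95, 95, 93, 92, 95, 96, 97, 97] R [98, 98, 96, 96, 97, 95, 98, 98, 95, 96, 98, 100, 99, 70, 2, 108, 111, 188, 129, 128, 130, 124, 122, 122, 128]
190 L [253, 252, 252, 254, 255, 255, 255, 252, 250, 253, 252, 250, 254, 255, 98, 95, 92, 95, 97, 94, 90, 92, 95, 93, 93, 93, 95, 98, 97, 98] R [96, 99, 96, 96, 96, 96, 98, 101, 95, 95, 95, 100, 103, 97, 115, 115, 132, 121, 252, 252, 255, 251, 248, 250, 250]
200 L [15, 255, 250, 250, 249, 248, 250, 250, 249, 249, 250, 250, 249, 247, 251, 194, 194, 194, 198, 172, 18, 14, 7, 5, 12, 21, 95, 93, 94, 95] R [97, 96, 97, 33, 5, 11, 12, 8, 9, 87, 96, 100, 98, 101, 105, 255, 255, 248, 250, 250, 248, 249, 250, 251, 190]
[8, 14, 13, 11, 9, 14, 31, 96, 98, 97, 97, 96, 97, 97, 95, 95, 95, 94, 96, 93, 94, 96, 95, 94, 94, 94, 93, 134, 86, 92, 86, 207, 145, 148, 227, 230, 55, 13, 21, 18, 14, 19, 13]
6 [array([267.8, 177.3, 380.1, 176.3])]
14 [array([266.2, 186.8, 381.9, 185.7])]
18 [array([265.3, 191.8, 382.9, 190.7])]
22 [array([264.4, 196.9, 383.9, 195.8])]
```

Run:
```python
from h import *
st=load("w8.npy")
for w in(107,108.5,110):
    p,d=ray("wrist",(322.3,179.5),st);P=p+d*283.6*64/w;print(w,np.round([P@EV,P@U,P[2]],1))
for de in(0,15,-15,-30):
    c,s_=np.cos(np.radians(de)),np.sin(np.radians(de)) # tip leaning to -v by de
    mid=np.array([603.1,-161.5,41.3]);z=np.array([0,-s_,c]);y=np.array([0,c,s_])
    out=[]
    for a in (mid-21*z+32*y, mid-21*z-6*y*0+6*y, mid+15*z-0*y):
        out.append(np.round(proj("wrist",EV*a[0]+U*a[1]+[0,0,a[2]],st),0))
    print(de,out,"low",(mid-33*z-32*np.sign(s_)*0*y)[2]-32*abs(s_))
im=cv2.imread("pics/w8.png");h=cv2.cvtColor(im,cv2.COLOR_BGR2HSV)
m=cv2.inRange(h,(105,120,50),(130,255,255))[:,300:345];ys,xs=np.nonzero(m);print("blue rows",ys.min(),ys.max(),xs.mean()+300)
```

```text
107 [ 603.8 -127.5    8.8]
108.5 [ 603.8 -125.9   10.5]
110 [ 603.8 -124.3   12.1]
0 [array([321., 196.]), array([322., 223.]), array([322., 279.])] low 8.299999999999997
15 [array([321., 203.]), array([322., 221.]), array([322., 281.])] low 1.142238289180078
-15 [array([321., 194.]), array([322., 227.]), array([322., 275.])] low 1.142238289180078
-30 [array([321., 196.]), array([322., 233.]), array([322., 270.])] low -3.278838324886477
blue rows 270 285 322.5652173913044
```

Request:
{"name": "jog_arm", "arguments": {"motion": [{"x": 0, "y": 0, "z": 0, "wx": 0, "wy": 0, "wz": 0, "claw": 15}, {"x": 0, "y": 0, "z": 0, "wx": 0, "wy": 0, "wz": 0, "claw": 20}, {"x": 0, "y": 0, "z": 0, "wx": 0, "wy": 0, "wz": 0, "claw": 35}, {"x": 0, "y": 0, "z": 0, "wx": 0, "wy": 0, "wz": 0, "claw": 35}]}}

```text
time: 10.65
position: [622.8, -36.5, 43.3]
eef_rot: [3.136, 0.558, 1.76]
ft_force: [-0.2, -0.9, 0.1]
finger_gap: 29.3
finger_force: 0.0
```

Run:
```python
from h import *
s=rep();im=cams.camera("wrist");np.save("w9.npy",np.r_[s["position"],s["eef_rot"]]);cv2.imwrite("pics/w9.png",im)
g=im.mean(2)
for r in(180,190): print(r,"L",[int(v) for v in g[r,240:300:2]],"R",[int(v) for v in g[r,350:400:2]])
print([int(v) for v in g[165:250:2,305]])
h=cv2.cvtColor(im,cv2.COLOR_BGR2HSV)
m=cv2.inRange(h,(105,120,50),(130,255,255))[:,300:345];ys,xs=np.nonzero(m);print("blue rows",ys.min(),ys.max(),xs.mean()+300)
```

```text
t 10.65 e,v,z [ 603.1 -159.5   43.3] lean to -v deg -32.0 side 0.0 closing.u 0.008 F e,v,z [-0.4 -0.9  0.1] gap 29.3 0.0 q [ 0.09  0.27  1.91 -0.67  1.01  0.28]
180 L [255, 255, 255, 255, 254, 255, 123, 128, 129, 255, 255, 234, 156, 115, 59, 92, 98, 100, 99, 102, 100, 98, 99, 101, 97, 96, 101, 102, 104, 103] R [104, 104, 105, 104, 103, 104, 105, 107, 107, 105, 107, 109, 106, 78, 10, 111, 120, 185, 135, 134, 140, 141, 137, 135, 138]
190 L [255, 255, 128, 128, 131, 133, 134, 255, 255, 255, 255, 121, 127, 123, 107, 99, 96, 100, 99, 100, 98, 100, 100, 97, 97, 98, 100, 100, 101, 103] R [103, 102, 100, 101, 102, 101, 101, 104, 103, 101, 101, 104, 104, 103, 122, 121, 134, 136, 135, 138, 139, 137, 137, 138, 136]
[9, 15, 11, 14, 11, 8, 13, 110, 102, 101, 101, 98, 100, 100, 101, 97, 98, 95, 91, 90, 233, 226, 237, 237, 209, 188, 127, 205, 224, 207, 207, 208, 203, 196, 189, 237, 235, 234, 236, 244, 243, 243, 243]
blue rows 272 312 322.9429530201342
```

Request:
{"name": "jog_arm", "arguments": {"motion": [{"x": 0, "y": 0, "z": 0, "wx": 0.04356, "wy": 0.00883, "wz": 0, "claw": 35}, {"x": 0, "y": 0, "z": 0, "wx": 0.04356, "wy": 0.00883, "wz": 0, "claw": 35}, {"x": 0, "y": 0, "z": 0, "wx": 0.04356, "wy": 0.00883, "wz": 0, "claw": 35}, {"x": 0, "y": 0, "z": 0, "wx": 0.04356, "wy": 0.00883, "wz": 0, "claw": 35}, {"x": 0.1, "y": -0.51, "z": 0, "wx": 0, "wy": 0, "wz": 0, "claw": 35}, {"x": 0.1, "y": -0.51, "z": 0, "wx": 0, "wy": 0, "wz": 0, "claw": 35}, {"x": 0, "y": 0, "z": 0, "wx": 0, "wy": 0, "wz": 0, "claw": 35}, {"x": 0, "y": 0, "z": -0.1, "wx": 0, "wy": 0, "wz": 0, "claw": 0}, {"x": 0, "y": 0, "z": -0.1, "wx": 0, "wy": 0, "wz": 0, "claw": 0}, {"x": 0, "y": 0, "z": 0, "wx": 0, "wy": 0, "wz": 0, "claw": 0}, {"x": 0, "y": 0, "z": 0, "wx": 0, "wy": 0, "wz": 0, "claw": 0}]}}

```text
time: 11.8
position: [627.5, -61.2, 38.3]
eef_rot: [-3.141, 0.0, 1.762]
ft_force: [0.3, 0.2, -0.3]
finger_gap: 6.8
finger_force: 0.0
```

Run:
```python
from h import *
s=rep();im=cams.camera("wrist");np.save("w10.npy",np.r_[s["position"],s["eef_rot"]]);cv2.imwrite("pics/w10.png",im)
```

```text
t 11.8 e,v,z [ 602.8 -184.6   38.3] lean to -v deg -0.0 side 0.0 closing.u 0.009 F e,v,z [ 0.3  0.2 -0.3] gap 6.8 0.0 q [-0.18  0.27  1.83 -0.    1.04 -0.37]
```

View pics/w10.png

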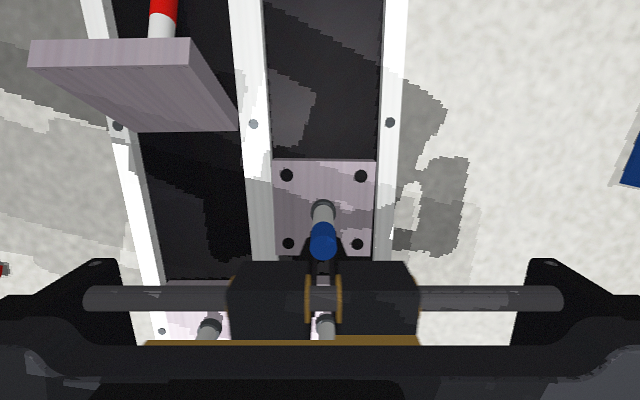

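The post is standing flat in the lane: tip at (322,240), foot front edge at row 160. Next is the slide distance.

Run:
```python
from h import *
st=load("w10.npy")
for q,z in(((322,160),18),((322,212),18),((323,248),72)):
    p=plane("wrist",q,z,st);print(q,np.round([p@EV,p@U],1))
```

```text
(322, 160) [ 603.3 -127.8]
(322, 212) [ 603.  -161.3]
(323, 248) [ 603.6 -160.6]
```

Request:
{"name": "jog_arm", "arguments": {"motion": [{"x": -0.032, "y": 0.157, "z": 0, "wx": 0, "wy": 0, "wz": 0, "claw": 0}, {"x": -0.032, "y": 0.157, "z": 0, "wx": 0, "wy": 0, "wz": 0, "claw": 0}, {"x": -0.048, "y": 0.235, "z": 0, "wx": 0, "wy": 0, "wz": 0, "claw": 0}, {"x": -0.064, "y": 0.314, "z": 0, "wx": 0, "wy": 0, "wz": 0, "claw": 0}, {"x": -0.064, "y": 0.314, "z": 0, "wx": 0, "wy": 0, "wz": 0, "claw": 0}, {"x": -0.064, "y": 0.314, "z": 0, "wx": 0, "wy": 0, "wz": 0, "claw": 0}, {"x": -0.064, "y": 0.314, "z": 0, "wx": 0, "wy": 0, "wz": 0, "claw": 0}, {"x": -0.064, "y": 0.314, "z": 0, "wx": 0, "wy": 0, "wz": 0, "claw": 0}, {"x": -0.064, "y": 0.314, "z": 0, "wx": 0, "wy": 0, "wz": 0, "claw": 0}]}}

```text
time: 12.75
position: [615.3, -0.4, 38.8]
eef_rot: [3.141, 0.0, 1.761]
ft_force: [1.2, -2.9, 0.7]
finger_gap: 1.0
finger_force: 1.3
```

Run:
```python
from h import *
s=rep();im=cams.camera("wrist");np.save("w11.npy",np.r_[s["position"],s["eef_rot"]]);cv2.imwrite("pics/w11.png",im)
g=im.mean(2)
for c in(295,340): print([int(v) for v in g[0:180:3,c]])
```

```text
t 12.75 e,v,z [ 602.9 -122.7   38.8] lean to -v deg -0.0 side -0.0 closing.u 0.01 F e,v,z [ 0.6 -3.1  0.7] gap 1.0 1.3 q [-0.09  0.24  1.87 -0.    1.04 -0.28]
[241, 236, 237, 236, 238, 239, 238, 238, 247, 251, 216, 184, 183, 184, 185, 186, 184, 184, 186, 185, 184, 184, 185, 179, 120, 55, 44, 44, 45, 41, 47, 74, 73, 75, 73, 72, 73, 72, 72, 71, 71, 72, 72, 72, 70, 71, 68, 70, 72, 40, 38, 36, 33, 33, 31, 28, 58, 84, 138, 138]
[247, 243, 240, 241, 241, 242, 242, 242, 242, 246, 251, 251, 251, 251, 251, 251, 247, 220, 187, 186, 184, 187, 188, 168, 92, 41, 46, 48, 46, 46, 46, 46, 44, 45, 43, 44, 40, 43, 40, 45, 40, 42, 37, 43, 36, 37, 34, 37, 35, 35, 36, 36, 35, 34, 34, 34, 31, 85, 167, 167]
```

Run:
```python
from h import *
st=load("w11.npy")
for q,z in(((330,69),18),((330,72),18),((330,168.5),18)):
    p=plane("wrist",q,z,st);print(q,np.round([p@EV,p@U],1))
```

```text
(330, 69) [608.5 -15. ]
(330, 72) [608.5 -16.5]
(330, 168.5) [608.4 -71.2]
```

Request:
{"name": "jog_arm", "arguments": {"motion": [{"x": -0.064, "y": 0.314, "z": 0, "wx": 0, "wy": 0, "wz": 0, "claw": 0}, {"x": -0.064, "y": 0.314, "z": 0, "wx": 0, "wy": 0, "wz": 0, "claw": 0}, {"x": -0.064, "y": 0.314, "z": 0, "wx": 0, "wy": 0, "wz": 0, "claw": 0}, {"x": -0.064, "y": 0.314, "z": 0, "wx": 0, "wy": 0, "wz": 0, "claw": 0}, {"x": -0.064, "y": 0.314, "z": 0, "wx": 0, "wy": 0, "wz": 0, "claw": 0}, {"x": -0.024, "y": 0.118, "z": 0, "wx": 0, "wy": 0, "wz": 0, "claw": 0}, {"x": -0.024, "y": 0.118, "z": 0, "wx": 0, "wy": 0, "wz": 0, "claw": 0}, {"x": -0.016, "y": 0.078, "z": 0, "wx": 0, "wy": 0, "wz": 0, "claw": 0}, {"x": -0.016, "y": 0.078, "z": 0, "wx": 0, "wy": 0, "wz": 0, "claw": 0}, {"x": 0, "y": 0, "z": 0, "wx": 0, "wy": 0, "wz": 0, "claw": 0}]}}

```text
time: 13.8
position: [605.3, 48.1, 38.6]
eef_rot: [-3.141, -0.0, 1.761]
ft_force: [0.5, -2.1, 1.2]
finger_gap: 0.6
finger_force: 0.7
```

Run:
```python
from h import *
s=rep();im=cams.camera("wrist");np.save("w12.npy",np.r_[s["position"],s["eef_rot"]]);cv2.imwrite("pics/w12.png",im)
g=im.mean(2)
for c in(295,340): print([int(v) for v in g[120:190:2,c]])
```

```text
t 13.8 e,v,z [602.8 -73.1  38.6] lean to -v deg 0.0 side 0.0 closing.u 0.01 F e,v,z [ 0.1 -2.2  1.2] gap 0.6 0.7 q [-0.01  0.22  1.89  0.    1.03 -0.2 ]
[244, 252, 251, 252, 252, 252, 254, 255, 255, 204, 205, 208, 150, 155, 155, 156, 158, 157, 156, 156, 161, 22, 32, 27, 55, 80, 156, 151, 150, 151, 125, 125, 128, 128, 126]
[139, 139, 137, 165, 163, 162, 161, 162, 162, 161, 161, 160, 159, 155, 158, 158, 157, 158, 158, 157, 166, 30, 31, 29, 30, 78, 101, 151, 151, 151, 149, 150, 149, 133, 126]
```

Request:
{"name": "jog_arm", "arguments": {"motion": [{"x": -0.008, "y": 0.039, "z": 0, "wx": 0, "wy": 0, "wz": 0, "claw": 0}, {"x": -0.008, "y": 0.039, "z": 0, "wx": 0, "wy": 0, "wz": 0, "claw": 0}, {"x": -0.008, "y": 0.039, "z": 0, "wx": 0, "wy": 0, "wz": 0, "claw": 0}]}}

```text
time: 14.15
position: [604.8, 50.8, 38.6]
eef_rot: [-3.142, 0.0, 1.761]
ft_force: [1.2, -2.9, 0.7]
finger_gap: 0.8
finger_force: 1.4
```

Request:
{"name": "jog_arm", "arguments": {"motion": [{"x": -0.008, "y": 0.039, "z": 0, "wx": 0, "wy": 0, "wz": 0, "claw": 0}, {"x": 0, "y": 0, "z": 0, "wx": 0, "wy": 0, "wz": 0, "claw": 0}]}}

```text
time: 14.35
position: [604.5, 52.0, 38.6]
eef_rot: [-3.142, 0.0, 1.761]
ft_force: [-0.0, -1.6, 1.1]
finger_gap: 0.8
finger_force: 1.2
```

Request:
{"name": "jog_arm", "arguments": {"motion": [{"x": -0.006, "y": 0.03, "z": 0, "wx": 0, "wy": 0, "wz": 0, "claw": 0}, {"x": 0, "y": 0, "z": 0, "wx": 0, "wy": 0, "wz": 0, "claw": 0}]}}

```text
time: 14.55
position: [604.4, 52.7, 38.6]
eef_rot: [3.142, 0.0, 1.761]
ft_force: [0.1, -2.2, 1.4]
finger_gap: 0.1
finger_force: 1.3
```

Request:
{"name": "jog_arm", "arguments": {"motion": [{"x": -0.008, "y": 0.039, "z": 0, "wx": 0, "wy": 0, "wz": 0, "claw": 0}, {"x": 0, "y": 0, "z": 0, "wx": 0, "wy": 0, "wz": 0, "claw": 0}]}}

```text
time: 14.75
position: [604.2, 53.7, 38.6]
eef_rot: [-3.142, 0.0, 1.761]
ft_force: [0.3, -2.9, 0.6]
finger_gap: 0.4
finger_force: 1.3
```

Run:
```python
from h import *
s=rep();im=cams.camera("wrist")
g=im.mean(2)
for c in(295,340): print([int(v) for v in g[146:184,c]])
```

```text
t 14.75 e,v,z [602.8 -67.4  38.6] lean to -v deg -0.0 side 0.0 closing.u 0.01 F e,v,z [-0.2 -2.9  0.6] gap 0.4 1.3 q [ 0.    0.22  1.89 -0.    1.03 -0.19]
[176, 178, 177, 176, 175, 177, 176, 175, 176, 175, 175, 173, 173, 174, 174, 174, 175, 174, 174, 173, 173, 171, 173, 173, 151, 103, 175, 168, 170, 167, 166, 169, 170, 139, 141, 141, 140, 144]
[180, 178, 177, 177, 178, 176, 177, 177, 174, 174, 174, 176, 175, 176, 175, 173, 173, 171, 173, 172, 170, 171, 173, 177, 84, 86, 107, 176, 170, 167, 171, 169, 170, 166, 167, 167, 166, 166]
```

Request:
{"name": "jog_arm", "arguments": {"motion": [{"x": -0.005, "y": 0.024, "z": 0, "wx": 0, "wy": 0, "wz": 0, "claw": 0}, {"x": 0, "y": 0, "z": 0, "wx": 0, "wy": 0, "wz": 0, "claw": 0}]}}

```text
time: 15.0
position: [604.2, 54.2, 38.6]
eef_rot: [3.141, 0.0, 1.761]
ft_force: [0.9, -2.6, 1.2]
finger_gap: 0.3
finger_force: 1.5
```

Request:
{"name": "jog_arm", "arguments": {"motion": [{"x": -0.005, "y": 0.024, "z": 0, "wx": 0, "wy": 0, "wz": 0, "claw": 0}, {"x": 0, "y": 0, "z": 0, "wx": 0, "wy": 0, "wz": 0, "claw": 0}]}}

```text
time: 15.2
position: [604.2, 54.9, 38.6]
eef_rot: [3.141, 0.0, 1.761]
ft_force: [2.2, -2.7, 0.3]
finger_gap: 0.6
finger_force: 1.4
```

Request:
{"name": "jog_arm", "arguments": {"motion": [{"x": -0.004, "y": 0.02, "z": 0, "wx": 0, "wy": 0, "wz": 0, "claw": 0}, {"x": 0, "y": 0, "z": 0, "wx": 0, "wy": 0, "wz": 0, "claw": 0}]}}

```text
time: 15.4
position: [604.2, 55.2, 38.7]
eef_rot: [3.141, 0.0, 1.761]
ft_force: [2.9, -3.2, -0.3]
finger_gap: 0.2
finger_force: 1.7
```

Request:
{"name": "jog_arm", "arguments": {"motion": [{"x": 0, "y": 0.02, "z": 0, "wx": 0, "wy": 0, "wz": 0, "claw": 0}, {"x": 0, "y": 0, "z": 0, "wx": 0, "wy": 0, "wz": 0, "claw": 0}]}}

```text
time: 15.6
position: [604.2, 55.4, 38.8]
eef_rot: [3.141, 0.001, 1.761]
ft_force: [4.0, -5.0, 0.2]
finger_gap: 0.7
finger_force: 2.4
```

Request:
{"name": "jog_arm", "arguments": {"motion": [{"x": -0.003, "y": 0.02, "z": 0, "wx": 0, "wy": 0, "wz": 0, "claw": 0}, {"x": 0, "y": 0, "z": 0, "wx": 0, "wy": 0, "wz": 0, "claw": 0}]}}

```text
time: 15.8
position: [604.2, 55.5, 38.9]
eef_rot: [3.141, 0.002, 1.761]
ft_force: [2.8, -5.8, 0.3]
finger_gap: 0.8
finger_force: 3.0
```

Request:
{"name": "jog_arm", "arguments": {"motion": [{"x": 0, "y": 0.024, "z": 0, "wx": 0, "wy": 0, "wz": 0, "claw": 0}, {"x": 0, "y": 0, "z": 0, "wx": 0, "wy": 0, "wz": 0, "claw": 0}]}}

```text
time: 16.0
position: [604.2, 55.7, 39.0]
eef_rot: [3.141, 0.003, 1.762]
ft_force: [1.0, -7.2, 0.7]
finger_gap: 0.7
finger_force: 3.7
```

Request:
{"name": "jog_arm", "arguments": {"motion": [{"x": 0, "y": 0.02, "z": 0, "wx": 0, "wy": 0, "wz": 0, "claw": 0}, {"x": 0, "y": 0, "z": 0, "wx": 0, "wy": 0, "wz": 0, "claw": 0}]}}

```text
time: 16.2
position: [604.2, 55.7, 39.0]
eef_rot: [3.142, 0.003, 1.762]
ft_force: [1.8, -9.2, 0.8]
finger_gap: 0.6
finger_force: 4.3
```

Request:
{"name": "jog_arm", "arguments": {"motion": [{"x": 0, "y": 0.01, "z": 0, "wx": 0, "wy": 0, "wz": 0, "claw": 0}, {"x": 0, "y": 0, "z": 0, "wx": 0, "wy": 0, "wz": 0, "claw": 0}, {"x": 0, "y": 0, "z": 0, "wx": 0, "wy": 0, "wz": 0, "claw": 0}, {"x": 0, "y": 0, "z": 0, "wx": 0, "wy": 0, "wz": 0, "claw": 0}, {"x": 0, "y": 0, "z": 0, "wx": 0, "wy": 0, "wz": 0, "claw": 0}, {"x": 0, "y": 0, "z": 0, "wx": 0, "wy": 0, "wz": 0, "claw": 0}]}}

```text
time: 16.8
position: [604.2, 55.8, 39.1]
eef_rot: [3.142, 0.004, 1.762]
ft_force: [1.6, -9.0, 1.8]
finger_gap: 0.3
finger_force: 4.6
```

Run:
```python
from h import *
s=rep();im=cams.camera("wrist")
g=im.mean(2)
for c in(295,340): print([int(v) for v in g[146:184,c]])
```

```text
t 16.8 e,v,z [603.2 -65.4  39.1] lean to -v deg -0.2 side -0.0 closing.u 0.009 F e,v,z [-0.3 -9.1  1.8] gap 0.3 4.6 q [ 0.01  0.22  1.89 -0.    1.03 -0.18]
[177, 176, 177, 177, 177, 175, 177, 176, 174, 173, 175, 174, 174, 174, 172, 173, 172, 174, 174, 173, 173, 172, 171, 172, 171, 172, 172, 172, 171, 172, 171, 172, 173, 142, 143, 142, 144, 144]
[183, 181, 182, 182, 182, 182, 179, 180, 180, 179, 181, 179, 181, 179, 178, 179, 179, 178, 178, 175, 177, 175, 175, 176, 174, 175, 173, 173, 173, 174, 173, 173, 171, 172, 173, 170, 171, 173]
```

Request:
{"name": "jog_arm", "arguments": {"motion": [{"x": 0, "y": 0.024, "z": 0, "wx": 0, "wy": 0, "wz": 0, "claw": 0}, {"x": 0, "y": 0, "z": 0, "wx": 0, "wy": 0, "wz": 0, "claw": 0}, {"x": 0, "y": 0, "z": 0, "wx": 0, "wy": 0, "wz": 0, "claw": 0}, {"x": 0, "y": 0, "z": 0, "wx": 0, "wy": 0, "wz": 0, "claw": 0}, {"x": 0, "y": 0, "z": 0, "wx": 0, "wy": 0, "wz": 0, "claw": 0}]}}

```text
time: 17.35
position: [604.4, 56.0, 39.2]
eef_rot: [3.141, 0.004, 1.762]
ft_force: [1.7, -10.9, 2.8]
finger_gap: 0.6
finger_force: 5.2
```

Request:
{"name": "jog_arm", "arguments": {"motion": [{"x": 0.048, "y": -0.235, "z": 0, "wx": 0, "wy": 0, "wz": 0, "claw": 0}, {"x": 0.048, "y": -0.235, "z": 0, "wx": 0, "wy": 0, "wz": 0, "claw": 0}, {"x": 0, "y": 0, "z": 0.9, "wx": 0, "wy": 0, "wz": 0, "claw": 0}, {"x": 0, "y": 0, "z": 0.9, "wx": 0, "wy": 0, "wz": 0, "claw": 0}, {"x": 0, "y": 0, "z": 0.9, "wx": 0, "wy": 0, "wz": 0, "claw": 32}, {"x": 0, "y": 0, "z": 0.9, "wx": 0, "wy": 0, "wz": 0, "claw": 32}, {"x": -0.734, "y": 0.232, "z": -0.22, "wx": -0.02722, "wy": -0.00552, "wz": 0, "claw": 32}, {"x": -0.734, "y": 0.232, "z": -0.22, "wx": -0.02722, "wy": -0.00552, "wz": 0, "claw": 32}, {"x": -0.734, "y": 0.232, "z": -0.22, "wx": -0.02722, "wy": -0.00552, "wz": 0, "claw": 32}, {"x": -0.734, "y": 0.232, "z": -0.22, "wx": -0.02722, "wy": -0.00552, "wz": 0, "claw": 32}, {"x": -0.734, "y": 0.232, "z": -0.22, "wx": -0.02722, "wy": -0.00552, "wz": 0, "claw": 32}, {"x": 0, "y": 0, "z": 0, "wx": 0, "wy": 0, "wz": 0, "claw": 32}]}}

```text
time: 18.55
position: [510.5, 77.2, 98.1]
eef_rot: [-3.139, 0.436, 1.767]
ft_force: [1.2, -0.1, -0.1]
finger_gap: 30.6
finger_force: 0.0
```

Run:
```python
from h import *
s=rep();im=cams.camera("wrist");np.save("w13.npy",np.r_[s["position"],s["eef_rot"]]);cv2.imwrite("pics/w13.png",im)
h=cv2.cvtColor(im,cv2.COLOR_BGR2HSV);m=cv2.inRange(h,(0,150,60),(7,255,255))
n,l,st,c=cv2.connectedComponentsWithStats(m)
for i in range(1,n):
    if st[i,4]>40: p=plane("wrist",c[i],19,s);print(st[i],c[i],np.round([p@EV,p@U],1))
t=cams.camera("top");cv2.imwrite("pics/top2.png",t)
```

```text
t 18.55 e,v,z [515.6 -25.8  98.1] lean to -v deg -25.0 side 0.3 closing.u 0.005 F e,v,z [ 1.2 -0.3 -0.1] gap 30.6 0.0 q [ 0.27  0.01  2.06 -0.48  1.16  0.29]
[319 184  16  23 341] [326.88856305 194.94721408] [519.3 -42.1]
```

Request:
{"name": "jog_arm", "arguments": {"motion": [{"x": 0.193, "y": -0.206, "z": 0, "wx": 0, "wy": 0, "wz": 0, "claw": 32}, {"x": 0, "y": 0, "z": 0, "wx": 0, "wy": 0, "wz": 0, "claw": 32}, {"x": 0, "y": 0, "z": 0, "wx": 0, "wy": 0, "wz": 0, "claw": 32}]}}

```text
time: 18.95
position: [520.3, 69.5, 101.7]
eef_rot: [3.136, 0.436, 1.758]
ft_force: [0.1, -0.9, -0.4]
finger_gap: 30.5
finger_force: 0.0
```

Run:
```python
from h import *
s=rep()
```

```text
t 18.95 e,v,z [523.7 -35.3 101.7] lean to -v deg -25.0 side -0.0 closing.u 0.011 F e,v,z [-0.  -0.9 -0.4] gap 30.5 0.0 q [ 0.25  0.01  2.05 -0.48  1.15  0.28]
```

Request:
{"name": "jog_arm", "arguments": {"motion": [{"x": -0.214, "y": 0.169, "z": 0, "wx": 0, "wy": 0, "wz": 0, "claw": 32}, {"x": 0, "y": 0, "z": 0, "wx": 0, "wy": 0, "wz": 0, "claw": 32}, {"x": 0, "y": 0, "z": 0, "wx": 0, "wy": 0, "wz": 0, "claw": 32}]}}

```text
time: 19.25
position: [513.8, 74.6, 101.1]
eef_rot: [3.137, 0.436, 1.76]
ft_force: [0.3, 0.5, -0.8]
finger_gap: 30.1
finger_force: 0.0
```

Run:
```python
from h import *
s=rep();im=cams.camera("wrist")
h=cv2.cvtColor(im,cv2.COLOR_BGR2HSV);m=cv2.inRange(h,(0,150,60),(7,255,255))
n,l,st,c=cv2.connectedComponentsWithStats(m)
for i in range(1,n):
    if st[i,4]>40: p=plane("wrist",c[i],19,s);print(st[i],c[i],np.round([p@EV,p@U],1))
```

```text
t 19.25 e,v,z [518.3 -29.  101.1] lean to -v deg -25.0 side 0.0 closing.u 0.009 F e,v,z [ 0.4  0.5 -0.8] gap 30.1 0.0 q [ 0.26  0.    2.06 -0.48  1.16  0.29]
[315 178  16  24 330] [322.59090909 189.66363636] [518.9 -42. ]
```

Request:
{"name": "jog_arm", "arguments": {"motion": [{"x": 0.045, "y": -0.225, "z": -0.48, "wx": 0, "wy": 0, "wz": 0, "claw": 32}, {"x": 0.045, "y": -0.225, "z": -0.48, "wx": 0, "wy": 0, "wz": 0, "claw": 32}, {"x": 0.045, "y": -0.225, "z": -0.48, "wx": 0, "wy": 0, "wz": 0, "claw": 32}, {"x": 0.045, "y": -0.225, "z": -0.48, "wx": 0, "wy": 0, "wz": 0, "claw": 32}, {"x": 0.045, "y": -0.225, "z": -0.48, "wx": 0, "wy": 0, "wz": 0, "claw": 32}, {"x": 0.045, "y": -0.225, "z": -0.48, "wx": 0, "wy": 0, "wz": 0, "claw": 32}, {"x": 0, "y": 0, "z": 0, "wx": 0, "wy": 0, "wz": 0, "claw": 32}, {"x": 0, "y": 0, "z": 0, "wx": 0, "wy": 0, "wz": 0, "claw": 32}]}}

```text
time: 20.1
position: [520.5, 40.6, 28.8]
eef_rot: [3.138, 0.436, 1.76]
ft_force: [-0.2, 0.2, 0.3]
finger_gap: 30.4
finger_force: 0.0
```

Run:
```python
from h import *
s=rep()
```

```text
t 20.1 e,v,z [518.2 -63.7  28.8] lean to -v deg -25.0 side 0.1 closing.u 0.009 F e,v,z [-0.2  0.2  0.3] gap 30.4 0.0 q [ 0.2   0.11  2.09 -0.52  1.01  0.31]
```

Request:
{"name": "jog_arm", "arguments": {"motion": [{"x": 0, "y": 0, "z": 0, "wx": 0, "wy": 0, "wz": 0, "claw": 0}, {"x": 0, "y": 0, "z": 0, "wx": 0, "wy": 0, "wz": 0, "claw": 0}, {"x": 0, "y": 0, "z": 0, "wx": 0, "wy": 0, "wz": 0, "claw": 0}, {"x": 0, "y": 0, "z": 0, "wx": 0, "wy": 0, "wz": 0, "claw": 0}, {"x": 0, "y": 0, "z": 0, "wx": 0, "wy": 0, "wz": 0, "claw": 0}, {"x": 0, "y": 0, "z": 0.3, "wx": 0, "wy": 0, "wz": 0, "claw": 0}, {"x": 0, "y": 0, "z": 0.6, "wx": 0, "wy": 0, "wz": 0, "claw": 0}, {"x": 0, "y": 0, "z": 0.6, "wx": 0, "wy": 0, "wz": 0, "claw": 0}, {"x": 0, "y": 0, "z": 0.5, "wx": 0, "wy": 0, "wz": 0, "claw": 0}, {"x": 0, "y": 0, "z": 0, "wx": 0, "wy": 0, "wz": 0, "claw": 0}, {"x": 0, "y": 0, "z": 0, "wx": 0, "wy": 0, "wz": 0, "claw": 0}], "newtons": 25}}

```text
time: 21.2
position: [520.9, 40.9, 79.8]
eef_rot: [3.136, 0.436, 1.759]
ft_force: [-1.0, 0.0, -3.1]
finger_gap: 11.5
finger_force: 25.0
```

Request:
{"name": "jog_arm", "arguments": {"motion": [{"x": 0.031, "y": -0.1525, "z": 0, "wx": 0.04535, "wy": 0.0092, "wz": 0, "claw": 0}, {"x": 0.031, "y": -0.1525, "z": 0, "wx": 0.04535, "wy": 0.0092, "wz": 0, "claw": 0}, {"x": 0.031, "y": -0.1525, "z": 0, "wx": 0.04535, "wy": 0.0092, "wz": 0, "claw": 0}, {"x": 0.031, "y": -0.1525, "z": 0, "wx": 0.04535, "wy": 0.0092, "wz": 0, "claw": 0}, {"x": 0.031, "y": -0.1525, "z": 0, "wx": 0.04535, "wy": 0.0092, "wz": 0, "claw": 0}, {"x": 0.031, "y": -0.1525, "z": 0, "wx": 0.04535, "wy": 0.0092, "wz": 0, "claw": 0}, {"x": 0.031, "y": -0.1525, "z": 0, "wx": 0.04535, "wy": 0.0092, "wz": 0, "claw": 0}, {"x": 0.031, "y": -0.1525, "z": 0, "wx": 0.04535, "wy": 0.0092, "wz": 0, "claw": 0}, {"x": 0.031, "y": -0.1525, "z": 0, "wx": 0.04535, "wy": 0.0092, "wz": 0, "claw": 0}, {"x": 0, "y": 0, "z": 0, "wx": 0, "wy": 0, "wz": 0, "claw": 0}, {"x": 0, "y": 0, "z": 0, "wx": 0, "wy": 0, "wz": 0, "claw": 0}]}}

```text
time: 22.3
position: [527.0, 6.1, 77.6]
eef_rot: [-3.125, -0.871, 1.752]
ft_force: [0.0, -0.4, -2.3]
finger_gap: 11.2
finger_force: 25.0
```

Run:
```python
from h import *
s=rep();im=cams.camera("wrist");cv2.imwrite("pics/w14.png",im);prof(im)
```

```text
t 22.3 e,v,z [517.6 -98.7  77.6] lean to -v deg 49.9 side 0.1 closing.u 0.007 F e,v,z [-0.  -0.4 -2.3] gap 11.2 25.0 q [-0.43  0.3   1.91  0.67  1.55 -0.85]
300 [223, 10, 213, 211, 212, 209, 211, 210, 209, 23, 17, 214, 85, 87, 23, 25, 23, 25, 29, 32, 26, 31, 28, 31, 22, 25, 27, 24]
345 [14, 12, 218, 217, 219, 219, 220, 218, 217, 163, 179, 220, 74, 96, 22, 23, 24, 26, 29, 27, 31, 32, 31, 29, 23, 26, 25, 27]
```

Request:
{"name": "jog_arm", "arguments": {"motion": [{"x": 0, "y": 0, "z": -0.2, "wx": 0, "wy": 0, "wz": 0, "claw": 0}, {"x": 0, "y": 0, "z": -0.2, "wx": 0, "wy": 0, "wz": 0, "claw": 0}, {"x": 0, "y": 0, "z": -0.2, "wx": 0, "wy": 0, "wz": 0, "claw": 0}, {"x": 0, "y": 0, "z": -0.1, "wx": 0, "wy": 0, "wz": 0, "claw": 0}, {"x": 0, "y": 0, "z": 0, "wx": 0, "wy": 0, "wz": 0, "claw": 0}]}}

```text
time: 22.85
position: [527.3, 6.9, 61.2]
eef_rot: [-3.129, -0.872, 1.755]
ft_force: [-0.5, 0.1, -2.7]
finger_gap: 11.4
finger_force: 25.0
```

Request:
{"name": "jog_arm", "arguments": {"motion": [{"x": 0, "y": 0, "z": 0, "wx": 0, "wy": 0, "wz": 0, "claw": 0}, {"x": 0, "y": 0, "z": 0, "wx": 0, "wy": 0, "wz": 0, "claw": 0}, {"x": 0, "y": 0, "z": 0, "wx": 0, "wy": 0, "wz": 0, "claw": 0}, {"x": 0, "y": 0, "z": 0, "wx": 0, "wy": 0, "wz": 0, "claw": 0}], "newtons": 3.5}}

```text
time: 23.25
position: [527.7, 6.5, 61.8]
eef_rot: [-3.13, -0.872, 1.756]
ft_force: [0.5, -0.1, -2.7]
finger_gap: 12.0
finger_force: 3.5
```

Run:
```python
from h import *
s=rep();im=cams.camera("wrist");cv2.imwrite("pics/w15.png",im);prof(im)
w=cv2.imread("pics/w14.png")
sc=cams.camera("scene")[130:290,240:400];sc=cv2.resize(sc,(400,400))
cv2.imwrite("pics/m15.png",np.hstack([im[:,160:480],sc]))
```

```text
t 23.25 e,v,z [518.5 -98.5  61.8] lean to -v deg 50.0 side 0.0 closing.u 0.006 F e,v,z [ 0.5 -0.2 -2.7] gap 12.0 3.5 q [-0.43  0.33  1.91  0.67  1.53 -0.87]
300 [217, 218, 218, 215, 216, 216, 218, 19, 10, 218, 92, 93, 24, 30, 27, 23, 27, 26, 30, 30, 24, 230, 233, 212, 18, 27, 26, 25]
345 [221, 221, 222, 223, 223, 222, 222, 100, 226, 235, 79, 78, 22, 21, 26, 26, 30, 30, 31, 30, 29, 233, 237, 113, 19, 29, 28, 26]
```

View pics/m15.png

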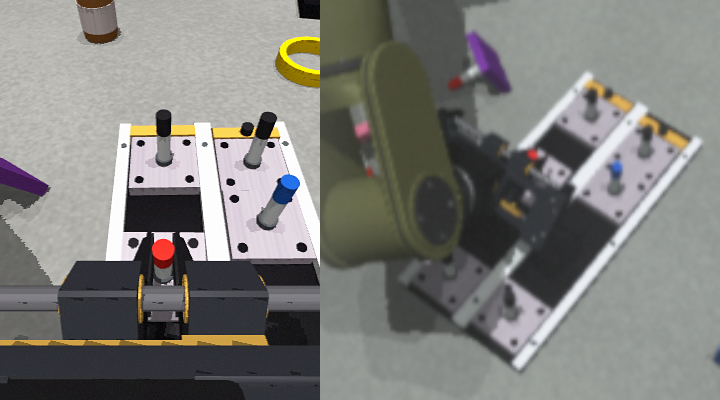

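The red post hangs near upright with its foot visible below. Blue stands with its foot against the end post. Now I ease red down.

Request:
{"name": "jog_arm", "arguments": {"motion": [{"x": 0, "y": 0, "z": -0.08, "wx": 0, "wy": 0, "wz": 0, "claw": 0}, {"x": 0, "y": 0, "z": -0.08, "wx": 0, "wy": 0, "wz": 0, "claw": 0}, {"x": 0, "y": 0, "z": -0.08, "wx": 0, "wy": 0, "wz": 0, "claw": 0}, {"x": 0, "y": 0, "z": -0.08, "wx": 0, "wy": 0, "wz": 0, "claw": 0}, {"x": 0, "y": 0, "z": -0.08, "wx": 0, "wy": 0, "wz": 0, "claw": 0}, {"x": 0, "y": 0, "z": -0.08, "wx": 0, "wy": 0, "wz": 0, "claw": 0}, {"x": 0, "y": 0, "z": 0, "wx": 0, "wy": 0, "wz": 0, "claw": 0}]}}

```text
time: 24.05
position: [527.8, 6.0, 49.5]
eef_rot: [-3.13, -0.871, 1.756]
ft_force: [-3.3, -3.2, 3.8]
finger_gap: 12.1
finger_force: 3.5
```

Request:
{"name": "jog_arm", "arguments": {"motion": [{"x": 0, "y": 0, "z": -0.04, "wx": 0, "wy": 0, "wz": 0, "claw": 0}, {"x": 0, "y": 0, "z": -0.04, "wx": 0, "wy": 0, "wz": 0, "claw": 0}, {"x": 0, "y": 0, "z": 0, "wx": 0, "wy": 0, "wz": 0, "claw": 0}]}}

```text
time: 24.35
position: [527.7, 6.3, 47.4]
eef_rot: [-3.13, -0.872, 1.755]
ft_force: [-2.1, -3.2, 3.9]
finger_gap: 11.8
finger_force: 3.5
```

Run:
```python
from h import *
s=rep()
```

```text
t 24.35 e,v,z [518.4 -98.6  47.4] lean to -v deg 49.9 side -0.0 closing.u 0.006 F e,v,z [-2.7 -2.7  3.9] gap 11.8 3.5 q [-0.43  0.35  1.91  0.67  1.51 -0.89]
```

Run:
```python
from h import *
s=status.observe();im=cams.camera("wrist");np.save("w16.npy",np.r_[s["position"],s["eef_rot"]]);cv2.imwrite("pics/w16.png",im)
g=im.mean(2);i,Rm,p=pose("wrist",s)
print([int(v) for v in g[180:262:2,300]]);
for r in(216,220,224,228,232,236,240): print(r,"L",[int(v) for v in g[r,256:300:2]],"R",[int(v) for v in g[r,346:386:2]])
for v in(-67,-70):
  for z in(6,14,18):
    print(v,z,[np.round(proj("wrist",EV*e+U*v+[0,0,z],s),1) for e in (518.4-34,518.4-32,518.4+32,518.4+34)])
```

```text
[81, 91, 93, 18, 20, 21, 24, 24, 29, 28, 27, 25, 30, 28, 26, 28, 24, 25, 30, 28, 28, 28, 34, 28, 23, 239, 226, 226, 227, 229, 235, 200, 95, 18, 25, 26, 25, 28, 31, 32, 34]
216 L [185, 181, 179, 182, 181, 247, 254, 254, 254, 254, 254, 254, 255, 70, 25, 29, 30, 29, 31, 26, 29, 28] R [29, 30, 29, 33, 26, 29, 30, 29, 26, 53, 200, 255, 254, 254, 253, 254, 254, 254, 254, 254]
220 L [183, 179, 177, 178, 180, 255, 254, 254, 254, 254, 254, 254, 244, 58, 30, 29, 29, 31, 29, 31, 29, 31] R [35, 36, 33, 33, 31, 30, 30, 31, 26, 20, 150, 255, 254, 254, 254, 254, 254, 254, 254, 254]
224 L [182, 183, 184, 180, 178, 255, 254, 254, 254, 254, 254, 255, 219, 41, 29, 31, 32, 31, 32, 31, 31, 32] R [31, 34, 33, 34, 35, 32, 32, 30, 32, 25, 86, 255, 254, 254, 254, 254, 254, 254, 254, 254]
228 L [183, 180, 181, 178, 175, 255, 254, 254, 254, 254, 254, 255, 166, 32, 28, 31, 30, 28, 26, 26, 23, 28] R [244, 245, 244, 244, 242, 237, 241, 243, 242, 132, 97, 255, 254, 254, 254, 254, 254, 254, 254, 254]
232 L [181, 180, 180, 176, 232, 254, 254, 254, 254, 254, 254, 255, 221, 221, 226, 226, 223, 223, 224, 222, 220, 227]
[... 419 characters left out ...]
, 230] R [236, 122, 28, 28, 29, 25, 90, 232, 232, 237, 55, 94, 255, 254, 254, 254, 253, 254, 254, 254]
-67 6 [array([278.9, 241.8]), array([281.5, 241.8]), array([363.1, 241.1]), array([365.7, 241. ])]
-67 14 [array([277.5, 237.3]), array([280.1, 237.3]), array([364.3, 236.5]), array([366.9, 236.5])]
-67 18 [array([276.7, 234.9]), array([279.4, 234.9]), array([364.9, 234.1]), array([367.6, 234.1])]
-70 6 [array([278.6, 245.3]), array([281.2, 245.3]), array([363.4, 244.6]), array([366. , 244.6])]
-70 14 [array([277.1, 240.9]), array([279.8, 240.9]), array([364.6, 240.1]), array([367.3, 240.1])]
-70 18 [array([276.4, 238.6]), array([279.1, 238.5]), array([365.3, 237.8]), array([368. , 237.7])]
```

Run:
```python
from h import *
s=load("w16.npy");im=cv2.imread("pics/w16.png")
h=cv2.cvtColor(im,cv2.COLOR_BGR2HSV);m=cv2.inRange(h,(0,120,50),(8,255,255))[200:330,295:350];ys,xs=np.nonzero(m);print("red rows",ys.min()+200,ys.max()+200,xs.mean()+295, xs.min()+295,xs.max()+295)
print([tuple(int(k) for k in im[r,323]) for r in range(228,300,4)])
for v in(-95,-98):
  for z in(54,72):
    print(v,z,[np.round(proj("wrist",EV*518.4+U*(v+d)+[0,0,z],s),1) for d in(-6,6)])
```

```text
red rows 224 257 322.4009146341463 311 334
[(26, 37, 253), (29, 37, 253), (20, 31, 253), (32, 39, 253), (28, 39, 255), (13, 14, 108), (14, 17, 123), (10, 10, 122), (132, 133, 132), (129, 131, 129), (130, 133, 131), (130, 130, 130), (94, 91, 87), (42, 40, 37), (194, 183, 195), (106, 104, 103), (116, 110, 110), (139, 133, 135)]
-95 54 [array([321.8, 259.4]), array([321.7, 240.4])]
-95 72 [array([321.5, 246.4]), array([321.4, 226.1])]
-98 54 [array([321.8, 264.4]), array([321.8, 245. ])]
-98 72 [array([321.5, 251.7]), array([321.4, 231. ])]
```

Request:
{"name": "jog_arm", "arguments": {"motion": [{"x": 0, "y": 0, "z": 0, "wx": 0, "wy": 0, "wz": 0, "claw": 15}, {"x": 0, "y": 0, "z": 0, "wx": 0, "wy": 0, "wz": 0, "claw": 20}, {"x": 0, "y": 0, "z": 0, "wx": 0, "wy": 0, "wz": 0, "claw": 35}, {"x": 0, "y": 0, "z": 0, "wx": 0, "wy": 0, "wz": 0, "claw": 35}, {"x": 0, "y": 0, "z": 0, "wx": -0.04535, "wy": -0.0092, "wz": 0, "claw": 35}, {"x": 0, "y": 0, "z": 0, "wx": -0.04535, "wy": -0.0092, "wz": 0, "claw": 35}, {"x": 0, "y": 0, "z": 0, "wx": -0.04535, "wy": -0.0092, "wz": 0, "claw": 35}, {"x": 0, "y": 0, "z": 0, "wx": -0.04535, "wy": -0.0092, "wz": 0, "claw": 35}, {"x": 0, "y": 0, "z": 0, "wx": -0.04535, "wy": -0.0092, "wz": 0, "claw": 35}, {"x": 0, "y": 0, "z": 0, "wx": -0.04535, "wy": -0.0092, "wz": 0, "claw": 35}, {"x": 0, "y": 0, "z": 0, "wx": 0, "wy": 0, "wz": 0, "claw": 35}]}}

```text
time: 25.5
position: [527.1, 9.2, 48.1]
eef_rot: [3.141, 0.001, 1.766]
ft_force: [1.1, 0.5, 0.2]
finger_gap: 33.3
finger_force: 0.0
```

Run:
```python
from h import *
s=rep();im=cams.camera("wrist");np.save("w17.npy",np.r_[s["position"],s["eef_rot"]]);cv2.imwrite("pics/w17.png",im)
h=cv2.cvtColor(im,cv2.COLOR_BGR2HSV);m=cv2.inRange(h,(0,120,200),(8,255,255))[200:400,280:370];ys,xs=np.nonzero(m);print("red rows",ys.min()+200,ys.max()+200,xs.mean()+280)
p=plane("wrist",(xs.mean()+280,(ys.min()+ys.max())/2+200),72,s);print(p@EV,p@U)
g=im.mean(2);print([int(v) for v in g[0:240:3,300]])
```

```text
t 25.5 e,v,z [518.4 -95.7  48.1] lean to -v deg -0.1 side -0.1 closing.u 0.005 F e,v,z [1.2 0.3 0.2] gap 33.3 0.0 q [-0.08  0.04  2.07 -0.    1.03 -0.28]Traceback (most recent call last):
  File "<stdin>", line 3, in <module>
    return umr_minimum(a, axis, None, out, keepdims, initial, where)
ValueError: zero-size array to reduction operation minimum which has no identity
```

Request:
{"name": "jog_arm", "arguments": {"motion": [{"x": 0.1, "y": -0.49, "z": 0, "wx": 0, "wy": 0, "wz": 0, "claw": 35}, {"x": 0.1, "y": -0.49, "z": 0, "wx": 0, "wy": 0, "wz": 0, "claw": 35}, {"x": 0, "y": 0, "z": 0, "wx": 0, "wy": 0, "wz": 0, "claw": 35}, {"x": 0, "y": 0, "z": -0.12, "wx": 0, "wy": 0, "wz": 0, "claw": 0}, {"x": 0, "y": 0, "z": -0.12, "wx": 0, "wy": 0, "wz": 0, "claw": 0}, {"x": 0, "y": 0, "z": -0.12, "wx": 0, "wy": 0, "wz": 0, "claw": 0}, {"x": 0, "y": 0, "z": 0, "wx": 0, "wy": 0, "wz": 0, "claw": 0}, {"x": 0, "y": 0, "z": 0, "wx": 0, "wy": 0, "wz": 0, "claw": 0}]}}

```text
time: 26.35
position: [532.4, -17.8, 38.3]
eef_rot: [-3.141, 0.0, 1.762]
ft_force: [-1.0, 0.0, -0.6]
finger_gap: 2.0
finger_force: 0.0
```

Run:
```python
from h import *
s=rep();im=cams.camera("wrist");np.save("w17.npy",np.r_[s["position"],s["eef_rot"]]);cv2.imwrite("pics/w17.png",im)
h=cv2.cvtColor(im,cv2.COLOR_BGR2HSV);m=cv2.inRange(h,(0,120,60),(8,255,255))[190:400,280:370];ys,xs=np.nonzero(m);print("red",len(ys))
if len(ys): q=(xs.mean()+280,ys.mean()+190);p=plane("wrist",q,70,s);print(q,ys.min()+190,p@EV,p@U)
g=im.mean(2);print([int(v) for v in g[0:240:3,300]])
```

```text
t 26.35 e,v,z [ 518.2 -123.2   38.3] lean to -v deg -0.0 side 0.0 closing.u 0.009 F e,v,z [-1.   0.2 -0.6] gap 2.0 0.0 q [-0.13  0.07  2.06 -0.    1.01 -0.32]
red 766
(np.float64(322.42036553524804), np.float64(231.64882506527414)) 212 518.9024663185622 -91.85934671315249
[219, 218, 219, 221, 220, 244, 241, 242, 238, 159, 164, 166, 165, 164, 165, 164, 164, 164, 164, 164, 166, 118, 74, 15, 44, 39, 39, 41, 39, 39, 65, 66, 64, 65, 64, 65, 63, 66, 62, 65, 62, 61, 61, 64, 63, 62, 64, 62, 33, 36, 32, 77, 155, 155, 154, 150, 125, 126, 125, 125, 124, 122, 123, 119, 122, 117, 88, 88, 89, 86, 88, 87, 87, 88, 88, 89, 87, 86, 87, 86]
```

Request:
{"name": "jog_arm", "arguments": {"motion": [{"x": -0.032, "y": 0.157, "z": 0, "wx": 0, "wy": 0, "wz": 0, "claw": 0}, {"x": -0.032, "y": 0.157, "z": 0, "wx": 0, "wy": 0, "wz": 0, "claw": 0}, {"x": -0.032, "y": 0.157, "z": 0, "wx": 0, "wy": 0, "wz": 0, "claw": 0}, {"x": -0.032, "y": 0.157, "z": 0, "wx": 0, "wy": 0, "wz": 0, "claw": 0}, {"x": -0.048, "y": 0.235, "z": 0, "wx": 0, "wy": 0, "wz": 0, "claw": 0}, {"x": -0.048, "y": 0.235, "z": 0, "wx": 0, "wy": 0, "wz": 0, "claw": 0}, {"x": -0.048, "y": 0.235, "z": 0, "wx": 0, "wy": 0, "wz": 0, "claw": 0}, {"x": -0.048, "y": 0.235, "z": 0, "wx": 0, "wy": 0, "wz": 0, "claw": 0}, {"x": -0.048, "y": 0.235, "z": 0, "wx": 0, "wy": 0, "wz": 0, "claw": 0}, {"x": -0.016, "y": 0.078, "z": 0, "wx": 0, "wy": 0, "wz": 0, "claw": 0}, {"x": 0, "y": 0, "z": 0, "wx": 0, "wy": 0, "wz": 0, "claw": 0}]}}

```text
time: 27.5
position: [522.9, 29.7, 38.6]
eef_rot: [-3.141, -0.001, 1.761]
ft_force: [-0.4, -0.3, 0.0]
finger_gap: 0.5
finger_force: 0.0
```

Run:
```python
from h import *
s=rep();im=cams.camera("wrist");np.save("w18.npy",np.r_[s["position"],s["eef_rot"]])
g=im.mean(2)
for c in(295,340): print([int(v) for v in g[120:190:2,c]])
```

```text
t 27.5 e,v,z [518.3 -74.8  38.6] lean to -v deg 0.0 side 0.0 closing.u 0.009 F e,v,z [-0.5 -0.2  0. ] gap 0.5 0.0 q [-0.05  0.05  2.08  0.    1.01 -0.24]
[249, 249, 249, 249, 249, 250, 249, 251, 253, 254, 254, 193, 192, 196, 144, 153, 24, 32, 31, 32, 27, 33, 30, 29, 33, 74, 128, 144, 118, 121, 118, 121, 119, 119, 119]
[156, 157, 157, 158, 157, 154, 153, 154, 153, 152, 153, 150, 151, 152, 152, 122, 29, 33, 31, 30, 31, 25, 27, 25, 40, 75, 130, 143, 143, 142, 140, 141, 120, 121, 118]
```

Request:
{"name": "jog_arm", "arguments": {"motion": [{"x": -0.016, "y": 0.078, "z": 0, "wx": 0, "wy": 0, "wz": 0, "claw": 0}, {"x": -0.016, "y": 0.078, "z": 0, "wx": 0, "wy": 0, "wz": 0, "claw": 0}, {"x": -0.016, "y": 0.078, "z": 0, "wx": 0, "wy": 0, "wz": 0, "claw": 0}, {"x": -0.008, "y": 0.039, "z": 0, "wx": 0, "wy": 0, "wz": 0, "claw": 0}, {"x": 0, "y": 0, "z": 0, "wx": 0, "wy": 0, "wz": 0, "claw": 0}]}}

```text
time: 28.05
position: [521.5, 36.0, 38.5]
eef_rot: [-3.141, -0.0, 1.761]
ft_force: [0.6, -0.6, -0.6]
finger_gap: 0.8
finger_force: 0.6
```

Run:
```python
from h import *
s=rep();im=cams.camera("wrist")
g=im.mean(2)
for c in(295,340): print([int(v) for v in g[146:186,c]])
```

```text
t 28.05 e,v,z [518.2 -68.3  38.5] lean to -v deg 0.0 side 0.0 closing.u 0.01 F e,v,z [ 0.5 -0.7 -0.6] gap 0.8 0.6 q [-0.03  0.05  2.08 -0.    1.01 -0.22]
[150, 149, 149, 149, 147, 147, 147, 146, 146, 147, 147, 146, 144, 145, 145, 154, 54, 22, 26, 26, 27, 24, 20, 63, 77, 72, 109, 146, 145, 142, 117, 119, 119, 117, 118, 117, 116, 121, 120, 119]
[148, 149, 150, 151, 149, 148, 146, 148, 147, 148, 147, 148, 149, 148, 152, 86, 22, 24, 30, 25, 33, 25, 39, 82, 76, 72, 130, 144, 143, 141, 143, 142, 143, 142, 141, 140, 142, 142, 117, 118]
```

Request:
{"name": "jog_arm", "arguments": {"motion": [{"x": -0.008, "y": 0.039, "z": 0, "wx": 0, "wy": 0, "wz": 0, "claw": 0}, {"x": -0.008, "y": 0.039, "z": 0, "wx": 0, "wy": 0, "wz": 0, "claw": 0}, {"x": -0.008, "y": 0.039, "z": 0, "wx": 0, "wy": 0, "wz": 0, "claw": 0}, {"x": 0, "y": 0, "z": 0, "wx": 0, "wy": 0, "wz": 0, "claw": 0}]}}

```text
time: 28.5
position: [520.9, 38.9, 38.5]
eef_rot: [-3.141, 0.0, 1.761]
ft_force: [0.4, 0.1, -0.6]
finger_gap: 0.5
finger_force: 0.5
```

Request:
{"name": "jog_arm", "arguments": {"motion": [{"x": -0.005, "y": 0.026, "z": 0, "wx": 0, "wy": 0, "wz": 0, "claw": 0}, {"x": -0.005, "y": 0.026, "z": 0, "wx": 0, "wy": 0, "wz": 0, "claw": 0}]}}

```text
time: 28.7
position: [520.7, 40.1, 38.5]
eef_rot: [-3.141, 0.0, 1.761]
ft_force: [0.8, -0.9, -1.5]
finger_gap: 0.6
finger_force: 0.8
```

Request:
{"name": "jog_arm", "arguments": {"motion": [{"x": -0.005, "y": 0.026, "z": 0, "wx": 0, "wy": 0, "wz": 0, "claw": 0}, {"x": 0, "y": 0, "z": 0, "wx": 0, "wy": 0, "wz": 0, "claw": 0}]}}

```text
time: 28.9
position: [520.6, 40.8, 38.6]
eef_rot: [-3.141, 0.0, 1.761]
ft_force: [0.6, -0.9, -0.8]
finger_gap: 0.5
finger_force: 0.5
```

Request:
{"name": "jog_arm", "arguments": {"motion": [{"x": -0.004, "y": 0.022, "z": 0, "wx": 0, "wy": 0, "wz": 0, "claw": 0}, {"x": 0, "y": 0, "z": 0, "wx": 0, "wy": 0, "wz": 0, "claw": 0}]}}

```text
time: 29.1
position: [520.5, 41.3, 38.6]
eef_rot: [-3.141, 0.0, 1.761]
ft_force: [-0.7, -1.8, -1.3]
finger_gap: 0.4
finger_force: 0.6
```

Request:
{"name": "jog_arm", "arguments": {"motion": [{"x": -0.004, "y": 0.022, "z": 0, "wx": 0, "wy": 0, "wz": 0, "claw": 0}, {"x": 0, "y": 0, "z": 0, "wx": 0, "wy": 0, "wz": 0, "claw": 0}]}}

```text
time: 29.3
position: [520.4, 41.9, 38.6]
eef_rot: [-3.141, 0.0, 1.761]
ft_force: [0.1, -1.4, -0.7]
finger_gap: 0.6
finger_force: 0.7
```

Request:
{"name": "jog_arm", "arguments": {"motion": [{"x": -0.004, "y": 0.022, "z": 0, "wx": 0, "wy": 0, "wz": 0, "claw": 0}, {"x": 0, "y": 0, "z": 0, "wx": 0, "wy": 0, "wz": 0, "claw": 0}]}}

```text
time: 29.5
position: [520.4, 42.3, 38.6]
eef_rot: [-3.141, 0.0, 1.761]
ft_force: [0.3, -1.4, -2.1]
finger_gap: 0.4
finger_force: 0.8
```

Request:
{"name": "jog_arm", "arguments": {"motion": [{"x": -0.003, "y": 0.022, "z": 0, "wx": 0, "wy": 0, "wz": 0, "claw": 0}, {"x": 0, "y": 0, "z": 0, "wx": 0, "wy": 0, "wz": 0, "claw": 0}]}}

```text
time: 29.7
position: [520.3, 42.6, 38.6]
eef_rot: [-3.141, 0.001, 1.761]
ft_force: [-0.4, -3.4, -0.5]
finger_gap: 0.2
finger_force: 1.8
```

Request:
{"name": "jog_arm", "arguments": {"motion": [{"x": -0.002, "y": 0.022, "z": 0, "wx": 0, "wy": 0, "wz": 0, "claw": 0}, {"x": 0, "y": 0, "z": 0, "wx": 0, "wy": 0, "wz": 0, "claw": 0}]}}

```text
time: 29.9
position: [520.5, 43.0, 38.8]
eef_rot: [3.141, 0.001, 1.761]
ft_force: [0.3, -4.6, 0.1]
finger_gap: 0.4
finger_force: 2.4
```

Request:
{"name": "jog_arm", "arguments": {"motion": [{"x": -0.002, "y": 0.022, "z": 0, "wx": 0, "wy": 0, "wz": 0, "claw": 0}, {"x": 0, "y": 0, "z": 0, "wx": 0, "wy": 0, "wz": 0, "claw": 0}]}}

```text
time: 30.1
position: [520.4, 43.1, 38.9]
eef_rot: [-3.142, 0.002, 1.762]
ft_force: [-0.1, -7.6, -0.1]
finger_gap: 0.6
finger_force: 3.2
```

Request:
{"name": "jog_arm", "arguments": {"motion": [{"x": -0.002, "y": 0.022, "z": 0, "wx": 0, "wy": 0, "wz": 0, "claw": 0}, {"x": 0, "y": 0, "z": 0, "wx": 0, "wy": 0, "wz": 0, "claw": 0}]}}

```text
time: 30.3
position: [520.4, 43.2, 39.0]
eef_rot: [-3.141, 0.003, 1.762]
ft_force: [-0.8, -8.9, 1.1]
finger_gap: 0.5
finger_force: 4.0
```

Request:
{"name": "jog_arm", "arguments": {"motion": [{"x": 0, "y": 0.02, "z": 0, "wx": 0, "wy": 0, "wz": 0, "claw": 0}, {"x": 0, "y": 0, "z": 0, "wx": 0, "wy": 0, "wz": 0, "claw": 0}]}}

```text
time: 30.5
position: [520.5, 43.3, 39.1]
eef_rot: [-3.141, 0.004, 1.762]
ft_force: [-0.8, -10.2, 2.0]
finger_gap: 0.9
finger_force: 4.7
```

Request:
{"name": "jog_arm", "arguments": {"motion": [{"x": 0, "y": 0.01, "z": 0, "wx": 0, "wy": 0, "wz": 0, "claw": 0}, {"x": 0, "y": 0, "z": 0, "wx": 0, "wy": 0, "wz": 0, "claw": 0}, {"x": 0, "y": 0, "z": 0, "wx": 0, "wy": 0, "wz": 0, "claw": 0}, {"x": 0, "y": 0, "z": 0, "wx": 0, "wy": 0, "wz": 0, "claw": 0}, {"x": 0, "y": 0, "z": 0, "wx": 0, "wy": 0, "wz": 0, "claw": 0}, {"x": 0, "y": 0, "z": 0, "wx": 0, "wy": 0, "wz": 0, "claw": 0}]}}

```text
time: 31.1
position: [520.4, 43.4, 39.1]
eef_rot: [-3.141, 0.004, 1.762]
ft_force: [-1.0, -10.6, 2.1]
finger_gap: 0.6
finger_force: 5.0
```

Request:
{"name": "jog_arm", "arguments": {"motion": [{"x": 0.032, "y": -0.157, "z": 0, "wx": 0, "wy": 0, "wz": 0, "claw": 0}, {"x": 0.048, "y": -0.235, "z": 0, "wx": 0, "wy": 0, "wz": 0, "claw": 0}, {"x": 0.048, "y": -0.235, "z": 0, "wx": 0, "wy": 0, "wz": 0, "claw": 0}, {"x": 0, "y": -0.1, "z": 0.8, "wx": 0, "wy": 0, "wz": 0, "claw": 0}, {"x": 0, "y": -0.1, "z": 0.9, "wx": 0, "wy": 0, "wz": 0, "claw": 0}, {"x": 0, "y": -0.1, "z": 0.9, "wx": 0, "wy": 0, "wz": 0, "claw": 0}, {"x": 0, "y": -0.3, "z": 0.9, "wx": 0, "wy": 0, "wz": 0, "claw": 0}, {"x": 0, "y": -0.3, "z": 0.9, "wx": 0, "wy": 0, "wz": 0, "claw": 0}, {"x": 0, "y": -0.3, "z": 0.9, "wx": 0, "wy": 0, "wz": 0, "claw": 0}, {"x": 0, "y": 0, "z": 0, "wx": 0, "wy": 0, "wz": 0, "claw": 0}, {"x": 0, "y": 0, "z": 0, "wx": 0, "wy": 0, "wz": 0, "claw": 0}]}}

```text
time: 32.2
position: [523.4, -0.3, 170.9]
eef_rot: [3.141, -0.0, 1.761]
ft_force: [0.8, -0.3, -1.0]
finger_gap: 0.4
finger_force: 0.0
```

Run:
```python
from h import *
s=rep();im=cams.camera("wrist");cv2.imwrite("pics/w20.png",im);g=im.mean(2)
for nm,e,v0 in(("far",588,-17.5),("near",503,-19)):
    row=[]
    for v in np.arange(v0-8,v0+9,1.0):
        u,w=proj("wrist",EV*e+U*v+[0,0,18],s);row.append(int(g[int(round(w)),int(round(u))]))
    print(nm,row)
h=cv2.cvtColor(im,cv2.COLOR_BGR2HSV)
for nm,lo,hi in(("blue",(105,150,60),(130,255,255)),("red",(0,150,60),(7,255,255))):
    n,l,st,c=cv2.connectedComponentsWithStats(cv2.inRange(h,lo,hi))
    for i in range(1,n):
        if st[i,4]>60: p=plane("wrist",c[i],68,s);print(nm,st[i],np.round([p@EV,p@U],1))
```

```text
t 32.2 e,v,z [ 512.9 -104.3  170.9] lean to -v deg 0.0 side -0.0 closing.u 0.01 F e,v,z [ 0.7 -0.5 -1. ] gap 0.4 0.0 q [-0.1  -0.11  1.99  0.    1.26 -0.29]
far [244, 246, 245, 244, 242, 239, 229, 211, 186, 139, 153, 206, 182, 154, 156, 157, 158]
near [164, 164, 164, 164, 162, 157, 247, 250, 253, 251, 251, 251, 251, 250, 250, 250, 250]
blue [ 565   36   75  201 8108] [775.9 -61.2]
blue [413 139  19  15 230] [602.3 -47.9]
red [161 127  15  16 164] [377.5 -36.6]
red [322 135  14  15 167] [518.9 -43.7]
red [189 268  17  11 148] [ 384.7 -174. ]
```

Run:
```python
from h import *
s=status.observe();im=cams.camera("wrist");g=im.mean(2)
for nm,es,v0 in(("far",(578,594,612,628),-17.5),("near",(494,510,528,542),-17)):
  for e in es:
    row=[]
    for v in np.arange(v0-10,v0+11,1.0):
        u,w=proj("wrist",EV*e+U*v+[0,0,18],s);row.append(int(g[int(round(w)),int(round(u))]))
    print(nm,e,row)
```

```text
far 578 [89, 47, 46, 46, 58, 58, 140, 159, 158, 157, 157, 150, 157, 156, 155, 156, 159, 108, 30, 36, 32]
far 594 [240, 240, 240, 240, 240, 240, 241, 241, 241, 241, 241, 241, 232, 243, 241, 244, 238, 237, 238, 207, 150]
far 612 [239, 239, 240, 239, 239, 239, 240, 239, 239, 240, 240, 233, 238, 238, 238, 238, 238, 238, 238, 239, 238]
far 628 [40, 44, 42, 42, 39, 25, 149, 246, 239, 239, 239, 232, 236, 237, 237, 241, 234, 45, 30, 33, 42]
near 494 [158, 163, 85, 35, 34, 46, 47, 75, 67, 141, 253, 252, 249, 249, 248, 247, 248, 248, 247, 250, 247]
near 510 [163, 163, 163, 165, 165, 163, 161, 161, 162, 162, 162, 163, 164, 163, 164, 163, 164, 162, 162, 161, 163]
near 528 [164, 162, 162, 163, 163, 165, 165, 164, 164, 164, 164, 164, 165, 166, 165, 165, 166, 167, 167, 168, 168]
near 542 [162, 165, 176, 34, 34, 38, 37, 40, 39, 33, 29, 124, 170, 168, 169, 167, 167, 166, 167, 172, 122]
```

```bash
python3 -c "
from cell import job_done
print(job_done())"
```

```text
the job is handed in; nothing more can be done
None
```

I stood both posts upright, blue first and then red, and slid each one until its foot met the black-tipped post's foot. I pressed each home at about 10–11 N, and the last camera check showed no gap in either lane. The job was handed in at about 32 s with the arm clear; no verdict came back.

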